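Slide a clasp into the setting stand and hold the setter on its stud

TASK

Slide the steel tray, with the brass clasp plate lying in it, under the keeper strips of the setting stand until it is fully home against the stop, and let go of it. Then take the setter (the long plain steel rod, the tallest of the three tools in the wooden block) and thread it, foot down, through the stand's upper and then its lower bushing onto the clasp's stud. Finish still gripping the setter by its upper part and pressing it down on the stud with light, steady hand pressure (about 10 N), ready for a mallet blow, and leave the other tools and the things round about where they are.

Things in the scene. Friction and masses are not known exactly. Their poses are not given: they have to be found in the camera images.
- stand: Setting stand, fixed: grey cast C-frame on a slotted base. Sizes in mm. Origin on the bench under the bushings' axis; x along the slot, the way the tray goes in; z up. Base x -110 to 112, 100 wide, its top (slot floor) 12 high. Stop face at x = 30. Column x 62 to 98, 50 wide, 124 high. Guide arms, 40 wide, run from it to x = -20, at heights 52 to 66 and 98 to 112; open apron x -110 to -78.
- bush_upper (a point): Centre of the top mouth of the brass bushing in the upper arm, 114 above the bench. Bore 14, outside 20, running from 96 to 114 above the bench.
- bush_lower (a point): Centre of the top mouth of the lower brass bushing, 68 above the bench, straight under the upper one. Bore 14, outside 20, running from 50 to 68 above the bench.
- slot_mouth (a point): Middle of the slot floor where the rails begin: stand x = -55, 12 above the bench; axes as the stand's. Steel rails 55 apart (x -55 to 40) carry keeper strips that overhang the slot by 6 on each side, 14 above its floor (43 open between them; their top 29.5 above the bench). Flared guides without keepers widen the mouth from here back to x = -78 (about 70 wide).
- tray_grip (a point): Centre of the upright dark steel grip block near the tray's rear, 20 (along tray x) x 30 x 36 high, standing on the tray's top face; this point is 28 above the tray's underside. Tray: loose steel plate 160 x 52 x 10, 0.36 kg, at first flat on the bench; its x points to the nose, 145 ahead of this point; stud 115 ahead, tail 15 behind. Home, this point is at stand x = -115, 40 above the bench.
- tray_nose (a point): Middle of the tray's nose end at its underside; this end goes into the slot first and meets the stop. Axes as the tray's (x forward along its length, z up).
- stud_top (a point): Top of the round stud (8 diameter) in the middle of the brass clasp plate. The plate, 40 x 26 x 4, 40 g, lies loose in a 3 deep pocket of the tray, with 1 of play all round, long side along the tray. The stud's top is 18 above the tray's underside: 30 above the bench when the tray is in the slot.
- setter_mid (a point): Half-way up the setter: a plain round steel rod, 12 diameter, 165 long, 0.14 kg, a dark band round it 85 to 115 above its foot; the lowest 7 taper to a flat foot of 8 diameter. z runs from foot to top. It stands upright in one of the block's three holes, foot 10 and top 175 above the bench. Foot on the stud in the stand, its top is 195 above the bench, 81 above the upper bushing.
- setter_foot (a point): Centre of the setter's flat foot, 82.5 below its middle.
- block: Wooden tool block, 170 (its x) by 60 by 55 high, fixed. Origin under its centre. Three holes of 13.5 diameter, 45 deep, in a row along its x at -52, 0 and +52; each holds one tool upright, and which tool is where changes.
- hole_punch: Dark steel hole punch standing in the block: 12 shank, 24 wide head, its top 120 above the bench. Origin at its foot. To be left alone.
- wood_punch: Punch with a pear-shaped wooden handle (28 wide) standing in the block: 12 shank, its top 130 above the bench. Origin at its foot. To be left alone.
- mallet: Mallet lying on the bench, about 240 long, black head of 42 diameter and 95 length. To be left alone.
- cone: Cone of black thread standing on the bench, 66 wide, 107 high. To be left alone.
- jar: Glass jar standing on the bench, 66 wide, 75 high. To be left alone.
Things that resemble listed ones, but are neither listed nor needed, are in the scene too. Leave any blue or red look-alike of the part that bears tray_grip alone.

How it is judged:
By the outcome, as a careful person would: the job done as asked, in the order asked, and still so for the second after the job is handed in, while the arm keeps its last pose, push and grip.
It also fails if it takes over 67 s, if anything falls off the work surface, if the arm or the gripper's body presses on something with over 40 N, if the wrist force passes 120 N, or if a joint passes its speed limit or range.

ROBOT

A 6-joint arm with a two-finger parallel gripper is mounted at the origin on the work surface. World frame = base frame: x ahead of the robot, y to its left, z up, the work surface at z = 0. Lengths are in m, angles in degrees, forces in N, time in s.
With the tool pointing down it reaches from about 0.4 to 0.825 m from the base axis. Payload 7 kg.
Tool frame: the origin (TCP) lies midway between the tips of the shut fingers; the grasp point (between the pads) lies 19 mm behind it; x points along the fingers, z is the direction in which the jaws open and shut, and the axes are right-handed (so a half turn about x gives the same grasp; the last joint's range is limited). The gripper opens to 88 mm and grips with 3 to 60 N. Pads are 19 mm wide; open, the fingers measure 130 mm over their backs; the gripper's body (78 mm by 193 mm) begins 47 mm behind the grasp point.
Start: joints at [-56.259, 20.546, 0.682, 0, -70.136, -16.507], TCP at [0.2, -0.645, 0.227] pointing down, gripper open.
Joint ranges: [-176.03, 176.03], [-82.01, 121.73], [-58.28, 71.71], [-173.87, 95.51], [-174.79, -0.11], [-173.66, 173.66]. Speed limits (degrees/s): [136.94, 136.94, 172.46, 180, 180, 180].

INTERFACE

Orientations are given as [roll, pitch, yaw] about the fixed x, y, z axes, in that order (R = Rz(yaw) Ry(pitch) Rx(roll)).
In Python, from plant import get_state, capture, close_job gives the robot as it stands.
- The arm moves only by the tool play_rows, never from a script. Its argument "series" is one flat list of numbers, 4 for each row, row after row: the shift along the tool's x, y, z in m, then the turn about the tool's x in rad. In form: [tx, ty, tz, spin, tx, ty, tz, spin, ...]. A call has exactly 5 rows; each row shifts and turns the commanded pose from where the row before left it, along the tool's axes as they then stand; what a row does not reach is not made up. A row lasts 1/12 s, in which the tool goes at most 41.7 mm and 7.16 degrees, less where a joint would pass 70% of its speed; a pose out of reach is approached as far as the arm can. A call is refused whole if a number of a shift passes 0.0417 or a number of a turn 0.125, either way. A call with a gripper value outside its range is refused whole. "jaw" is the opening in per cent of the stroke, from 0 (shut) to 100 (fully open), set as the call begins (left out, the last holds). The fingers move at their own pace and stop on an object; "squeeze" is the grip in N (left out, the last holds). Time passes only in rows, so rows that do not move let the fingers close, or fill a call up. It gives the time, the measured TCP pose, the force and the opening at its end, in the units of the state.
- get_state(): the state, without advancing time (a new reading comes with each control period).
- capture(name): name is "scene" or "top" or "wrist"; returns a dict with "img" (480x640x3 uint8, blue, green, red), "K" (3x3 intrinsics, pixels), "world_from_camera" (4x4, takes a point from camera to world coordinates). Camera axes: x right, y down, z forward; pixel columns grow to the right and rows downward; lengths in m; the calibration is good to about 2 mm. A picture is of the moment at which its call begins. There is no depth.
- close_job(): hands the job in, once; it reports no verdict.
The state is a dict: "time_s": time; "joints": joint angles; "qd": joint speeds; "joint_torque": joint torques, N m; "tcp_pos": TCP position; "eef_rot": TCP orientation; "contact_force": force on the tool from outside, world axes, zero at the start; "moment": the same for the moment, N m; "gripper_width": finger opening in m.
Only numpy, scipy, OpenCV 4.12 (cv2) and the standard library are available. Lean on these libraries where they do the work, as an engineer would, in place of code of your own. Each camera call takes 0.05 s, during which the arm holds its last target.

## Working session

There is one attempt and no reset: what is moved stays moved. The work goes in short steps, Python scripts to look and compute and a tool call to move; the robot and the scene stay as the last step left them, time stands still between calls to the robot, and variables do not carry over. Pictures are saved under pics/ and viewed, and the job is handed in when it is done.

Besides the shell and the picture viewer there is one more tool, called after "Request:" by a JSON object that holds its "op" and its "data", one argument or row to a line. play_rows: Moves the arm, as the interface text tells. Its arguments: {"type":"object","properties":{"series":{"type":"array","items":{"type":"number"}},"jaw":{"type":"number"},"squeeze":{"type":"number"}},"required":["series"]}

```bash
ls; mkdir -p pics
python3 - <<'E'
from plant import get_state, capture
import cv2, numpy as np
s=get_state()
print(s)
for n in ["scene","top","wrist"]:
    c=capture(n); cv2.imwrite(f"pics/{n}0.png",c["img"]); np.savez(f"pics/{n}0.npz",**c)
    print(n,c["K"].tolist(),np.round(c["world_from_camera"],4).tolist())
E
```

```text
pics
{'time_s': 0.0, 'joints': array([-5.62600178e+01,  2.05906410e+01,  6.34732350e-01, -2.17820117e-02,
       -7.01353606e+01, -1.65082959e+01]), 'qd': array([ 0.00727909, -0.03370984,  0.10632913,  0.01871624,  0.06076137,
       -0.09253261]), 'joint_torque': array([ 7.56708178e-04, -5.82724249e+01,  2.93054527e+01,  6.99665576e+00,
        7.05490995e-03, -1.89223783e-04]), 'tcp_pos': array([ 0.19981797, -0.64423981,  0.2256337 ]), 'eef_rot': array([  3.86481531,  89.90646118, 111.08908378]), 'contact_force': array([-0.07440814,  0.94433711, -0.49228927]), 'moment': array([-0.01125097, -0.0086345 , -0.014515  ]), 'gripper_width': 0.08743220891677135}
scene [[519.8224349342855, 0.0, 323.2278000990013], [0.0, 519.8224349342855, 253.05573321325096], [0.0, 0.0, 1.0]] [[0.583, 0.5956, -0.5526, 1.2599], [0.8124, -0.4198, 0.4047, -0.501], [0.009, -0.6849, -0.7286, 1.0329], [0.0, 0.0, 0.0, 1.0]]
top [[540.357817689602, 0.0, 313.18203731305954], [0.0, 540.357817689602, 237.71492383681903], [0.0, 0.0, 1.0]] [[0.0032, -0.9953, 0.0964, 0.4395], [-0.9998, -0.0051, -0.0191, 0.0493], [0.0195, -0.0963, -0.9952, 1.4218], [0.0, 0.0, 0.0, 1.0]]
wrist [[420.615368892588, 0.0, 316.8679994185884], [0.0, 420.615368892588, 236.03872896968932], [0.0, 0.0, 1.0]] [[-0.2943, 0.9184, 0.2644, 0.1276], [0.9557, 0.2825, 0.0824, -0.6674], [0.001, 0.2769, -0.9609, 0.3839], [0.0, 0.0, 0.0, 1.0]]
```

View pics/scene0.png

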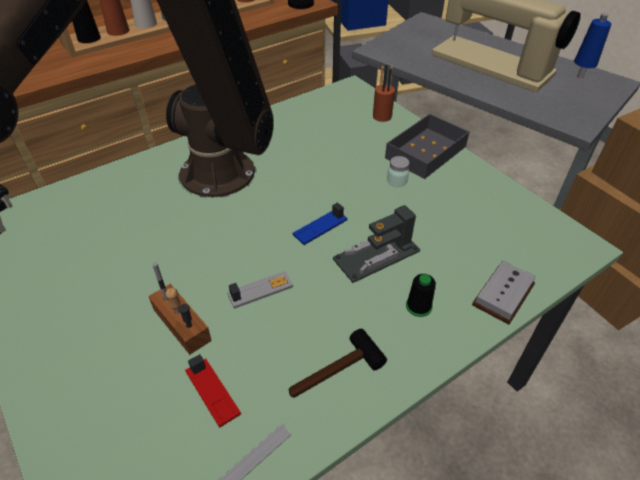

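View pics/top0.png

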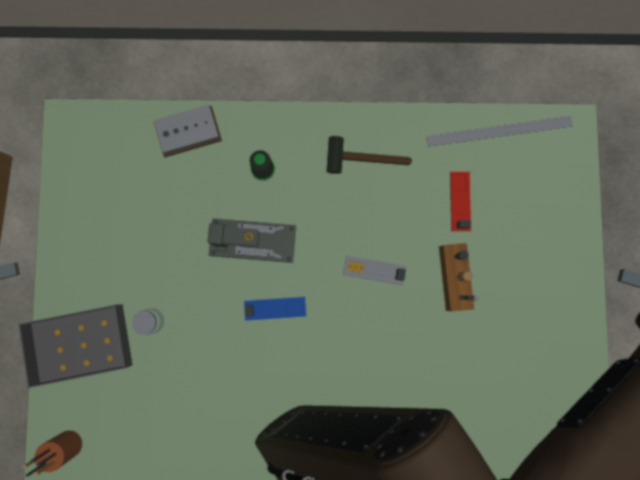

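View pics/wrist0.png

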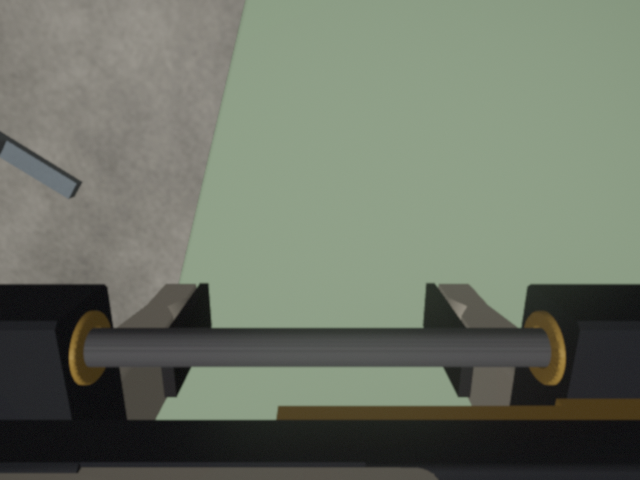

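```bash
cat > h.py <<'E'
import numpy as np, cv2
from scipy.spatial.transform import Rotation as R
def load(f): return np.load(f)
def ray(c,uv):
    K=c["K"];T=c["world_from_camera"]
    d=np.linalg.solve(K,np.array([uv[0],uv[1],1.0])); d=T[:3,:3]@d
    return T[:3,3],d/np.linalg.norm(d)
def onz(c,uv,z):
    o,d=ray(c,uv); return o+d*(z-o[2])/d[2]
def proj(c,p):
    T=c["world_from_camera"]; q=T[:3,:3].T@(np.asarray(p,float)-T[:3,3]); q=c["K"]@q; return q[:2]/q[2]
def tri(rays):
    A=np.zeros((3,3));b=np.zeros(3)
    for o,d in rays:
        P=np.eye(3)-np.outer(d,d);A+=P;b+=P@o
    p=np.linalg.solve(A,b)
    return p,[np.linalg.norm((np.eye(3)-np.outer(d,d))@(p-o)) for o,d in rays]
def crop(c,x,y,w,h,s,name):
    im=c["img"][y:y+h,x:x+w]; cv2.imwrite(name,cv2.resize(im,None,fx=s,fy=s,interpolation=cv2.INTER_CUBIC))
E
python3 - <<'E'
from h import *
t=load("pics/top0.npz"); s=load("pics/scene0.npz")
crop(t,200,205,110,70,7,"pics/t_stand.png")
crop(t,335,240,150,75,5,"pics/t_tray.png")
crop(s,325,200,105,85,7,"pics/s_stand.png")
crop(s,140,255,160,100,5,"pics/s_tray.png")
E
```

```text
(no output)
```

View pics/t_stand.png

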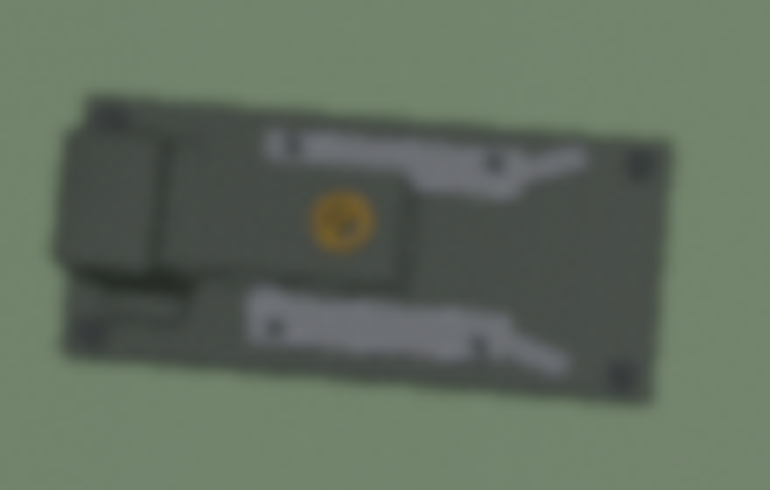

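View pics/t_tray.png

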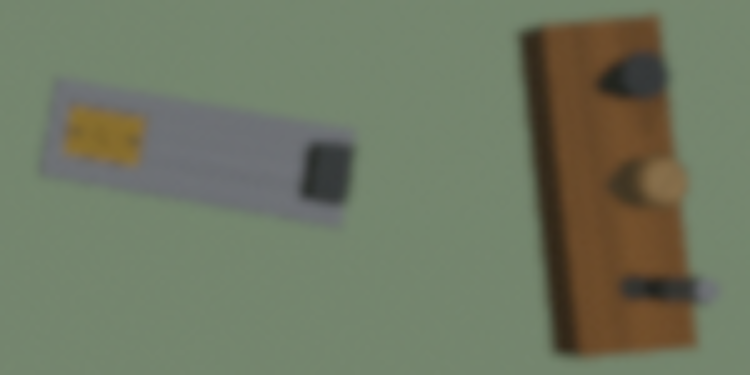

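View pics/s_stand.png

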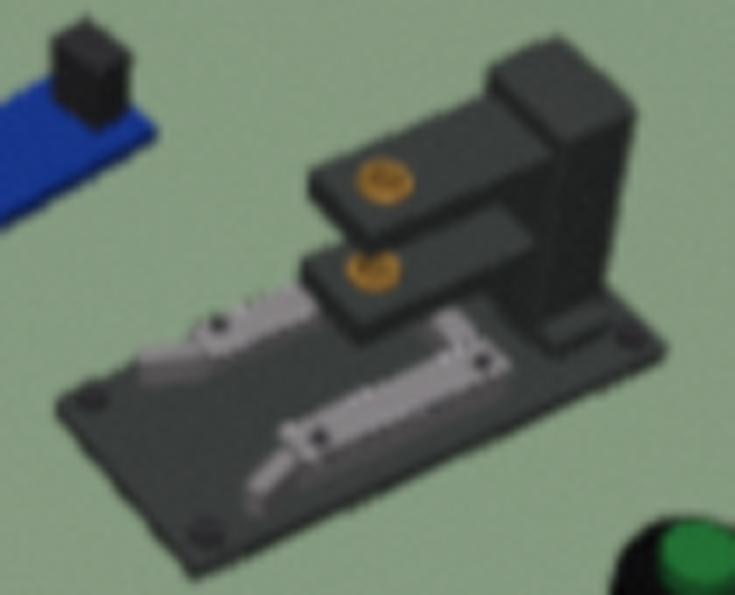

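View pics/s_tray.png

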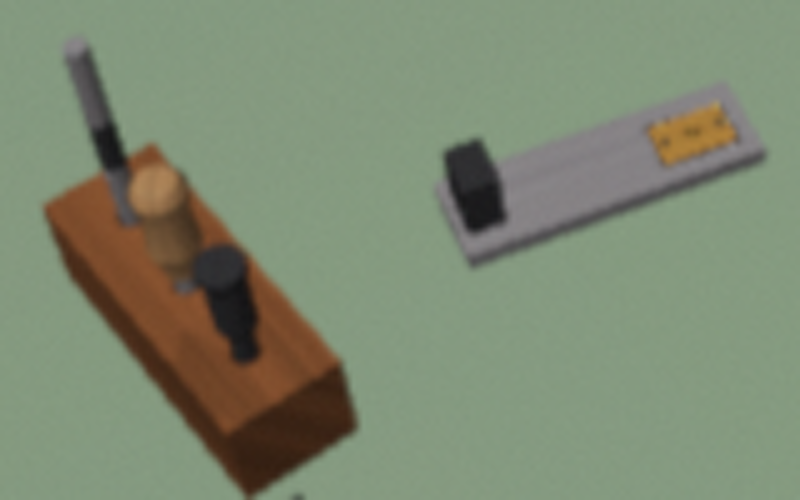

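Run:
```python
from h import *
t=load("pics/top0.npz"); s=load("pics/scene0.npz")
np.set_printoptions(precision=4,suppress=True)
def up(x,y,ox,oy,k): return ((x+.5)/k-.5+ox,(y+.5)/k-.5+oy)
print("stand corners top")
C=[onz(t,up(x,y,200,205,7),.012) for x,y in [(86,95),(672,145),(653,405),(63,357)]]
for c in C: print(c)
print([np.linalg.norm(C[i]-C[(i+1)%4]) for i in range(4)])
print("stand corners scene")
for x,y in [(60,408),(195,572),(665,348)]: print(onz(s,up(x,y,325,200,7),.012))
# brass masks
def brass(c,x0,y0,x1,y1):
    hsv=cv2.cvtColor(c["img"],cv2.COLOR_BGR2HSV)[y0:y1,x0:x1]
    m=((hsv[...,0]>10)&(hsv[...,0]<30)&(hsv[...,1]>120)&(hsv[...,2]>70)).astype(np.uint8)
    n,l,st,ce=cv2.connectedComponentsWithStats(m)
    for i in range(1,n):
        if st[i,4]>4:
            b=st[i]; yield (b[0]+x0+(b[2]-1)/2,b[1]+y0+(b[3]-1)/2),ce[i]+[x0,y0],st[i]
for b in brass(t,200,205,310,275): print("top",b, onz(t,b[1],.114))
for b in brass(s,325,200,430,285): print("scene",b,onz(s,b[1],.114),onz(s,b[1],.068))
for b in brass(t,335,240,420,300): print("clasp top",b, onz(t,b[1],.011))
for b in brass(s,220,255,300,300): print("clasp scene",b,onz(s,b[1],.011))
print("tray top-cam corners z=.01")
C=[onz(t,up(x,y,335,240,5),.010) for x,y in [(56,78),(352,127),(341,226),(40,177)]]
for c in C: print(c)
print([np.linalg.norm(C[i]-C[(i+1)%4]) for i in range(4)])
print("tray scene corners z=.01")
for x,y in [(470,257),(765,148),(727,84),(437,188)]: print(onz(s,up(x,y,140,255,5),.010 ))
print("setter top")
a=up(709,292,335,240,5); b=up(78,43,140,255,5)
print(onz(t,a,.175),onz(s,b,.175),tri([ray(t,a),ray(s,b)]))
print("block corners top z=.055")
for x,y in [(545,28),(660,16),(696,345),(577,353)]: print(onz(t,up(x,y,335,240,5),.055))
```

```text
stand corners top
[0.6263 0.2881 0.012 ]
[0.6086 0.0686 0.012 ]
[0.511  0.0751 0.012 ]
[0.528  0.2945 0.012 ]
[np.float64(0.22016361221879785), np.float64(0.09779780676659919), np.float64(0.2200921827312379), np.float64(0.09849503742706879)]
stand corners scene
[0.5151 0.0774 0.012 ]
[0.6094 0.0693 0.012 ]
[0.625  0.2884 0.012 ]
top ((np.float64(248.5), np.float64(236.0)), array([248.1351, 235.6757]), array([45, 28,  8,  7, 37], dtype=int32)) [0.5704 0.1822 0.114 ]
scene ((np.float64(379.5), np.float64(225.5)), array([379.5946, 225.5405]), array([51, 23,  8,  6, 37], dtype=int32)) [0.5674 0.1834 0.114 ] [0.5328 0.2177 0.068 ]
scene ((np.float64(378.0), np.float64(238.5)), array([378.1562, 238.375 ]), array([50, 36,  7,  6, 32], dtype=int32)) [0.601  0.1507 0.114 ] [0.568  0.1833 0.068 ]
clasp top ((np.float64(355.5), np.float64(266.5)), array([355.3036, 266.5714]), array([ 14,  22,  14,  10, 112], dtype=int32)) [ 0.501  -0.0881  0.011 ]
clasp scene ((np.float64(278.0), np.float64(281.5)), array([277.8696, 281.4609]), array([ 50,  21,  17,  12, 115], dtype=int32)) [ 0.4989 -0.0868  0.011 ]
tray top-cam corners z=.01
[ 0.5307 -0.0634  0.01  ]
[ 0.5056 -0.2187  0.01  ]
[ 0.4539 -0.2123  0.01  ]
[ 0.4789 -0.0549  0.01  ]
[np.float64(0.15733149057142953), np.float64(0.05213155397468407), np.float64(0.15934457256707932), np.float64(0.05250388686294622)]
tray scene corners z=.01
[ 0.5022 -0.2173  0.01  ]
[ 0.5276 -0.0605  0.01  ]
[ 0.4799 -0.0528  0.01  ]
[ 0.4543 -0.2097  0.01  ]
setter top
[ 0.4225 -0.3517  0.175 ] [ 0.4197 -0.3468  0.175 ] (array([ 0.4232, -0.3488,  0.1796]), [np.float64(0.0014630469074205443), np.float64(0.0014630469074204955)])
block corners top z=.055
[ 0.5544 -0.3096  0.055 ]
[ 0.5609 -0.3688  0.055 ]
[ 0.3942 -0.383   0.055 ]
[ 0.39   -0.3225  0.055 ]
```

```bash
cat >> h.py <<'E'
def Rm(s):
    r,p,y=np.radians(s["eef_rot"]); return R.from_euler("xyz",[r,p,y]).as_matrix()
def zyaw(s):
    z=Rm(s)[:,2]; return np.degrees(np.arctan2(z[1],z[0]))
def go(s,p,yaw=None):
    """print what is needed: tool shift (after spin) ; yaw = world heading of tool z (mod 180)"""
    M=Rm(s); d=np.asarray(p)-s["tcp_pos"]
    cur=zyaw(s); 
    if yaw is None: dy=0
    else: dy=(yaw-cur+90)%180-90
    th=np.radians(cur+dy); z=np.array([np.cos(th),np.sin(th),0]); x=np.array([0,0,-1.]); y=np.cross(z,x)
    print("tcp",np.round(s["tcp_pos"],4),"zyaw %.2f tilt %.2f"%(cur,np.degrees(np.arccos(-M[2,0]))),"spin(rad) %.4f  shift x,y,z"%(-np.radians(dy)),np.round([d@x,d@y,d@z],4),"F",np.round(s["contact_force"],1),"M",np.round(s["moment"],2),"w %.4f t %.2f"%(s["gripper_width"],s["time_s"]),"j1 %.0f j6 %.0f"%(s["joints"][0],s["joints"][5]))
E
python3 - <<'E'
from h import *
from plant import get_state
s=get_state(); print(np.round(Rm(s),3))
# tray: heading 80.8, jaw along tray y => 170.8
go(s,[.4814,-.1997,.12],170.8)
E
```

```text
[[-0.001 -0.955 -0.296]
 [ 0.001 -0.296  0.955]
 [-1.     0.     0.001]]
tcp [ 0.1999 -0.6443  0.2258] zyaw 107.23 tilt 0.07 spin(rad) -1.1095  shift x,y,z [ 0.1058 -0.4839 -0.2068] F [ 0.5 -0.5  0.5] M [-0.01  0.   -0.03] w 0.0875 t 0.15 j1 -56 j6 -17
```

Request:
{"op": "play_rows", "data": {
  "series": [0,0,0,-0.111,0,0,0,-0.111,0,0,0,-0.111,0,0,0,-0.111,0,0,0,-0.111],
  "jaw": 75,
  "squeeze": 50
}}

```text
time_s: 0.57
tcp_pos: [0.1999, -0.6445, 0.2262]
eef_rot: [-25.7, 90.0, 113.6]
contact_force: [0.1, 0.1, 0.4]
gripper_width: 0.0666
```

Request:
{"op": "play_rows", "data": {
  "series": [0,0,0,-0.111,0,0,0,-0.111,0,0,0,-0.111,0,0,0,-0.111,0,0,0,-0.111]
}}

```text
time_s: 0.98
tcp_pos: [0.1999, -0.6445, 0.2262]
eef_rot: [-60.2, 90.0, 110.9]
contact_force: [0.8, 0.4, 0.3]
gripper_width: 0.0657
```

Request:
{"op": "play_rows", "data": {
  "series": [0,-0.035,-0.015,0,0,-0.035,-0.015,0,0,-0.035,-0.015,0,0,-0.035,-0.015,0,0,-0.035,-0.015,0]
}}

```text
time_s: 1.4
tcp_pos: [0.3023, -0.4822, 0.2262]
eef_rot: [-45.3, 90.0, 125.5]
contact_force: [1.8, -0.2, -0.1]
gripper_width: 0.0656
```

Request:
{"op": "play_rows", "data": {
  "series": [0,-0.035,-0.015,0,0,-0.035,-0.015,0,0,-0.035,-0.015,0,0,-0.035,-0.015,0,0,-0.035,-0.015,0]
}}

```text
time_s: 1.82
tcp_pos: [0.4043, -0.3213, 0.2266]
eef_rot: [-161.7, 90.0, 9.2]
contact_force: [1.2, -0.8, -0.7]
gripper_width: 0.0659
```

Run:
```python
from h import *
from plant import get_state
s=get_state()
go(s,[.4814,-.1997,.12],170.8)
```

```text
tcp [ 0.4043 -0.3213  0.2266] zyaw 170.83 tilt 0.01 spin(rad) 0.0005  shift x,y,z [ 0.1066 -0.1323 -0.0567] F [ 1.2 -0.8 -0.7] M [0.01 0.05 0.02] w 0.0659 t 1.82 j1 -17 j6 8
```

Request:
{"op": "play_rows", "data": {
  "series": [0,-0.033,-0.014,0,0,-0.033,-0.014,0,0,-0.033,-0.014,0,0,-0.033,-0.014,0,0,0,0,0]
}}

```text
time_s: 2.23
tcp_pos: [0.4828, -0.1978, 0.2265]
eef_rot: [-149.1, 89.9, 21.9]
contact_force: [0.5, -1.3, -0.5]
gripper_width: 0.0656
```

Request:
{"op": "play_rows", "data": {
  "series": [0.02,0,0,0,0.02,0,0,0,0.02,0,0,0,0.02,0,0,0,0,0,0,0]
}}

```text
time_s: 2.65
tcp_pos: [0.4775, -0.2011, 0.1428]
eef_rot: [-2.7, 89.6, 168.1]
contact_force: [-1.2, -0.6, -0.1]
gripper_width: 0.0653
```

Run:
```python
from h import *
from plant import get_state,capture
s=get_state()
go(s,[.4814,-.1997,.12],170.8)
c=capture("wrist"); cv2.imwrite("pics/w1.png",c["img"]); np.savez("pics/w1.npz",**c)
```

```text
tcp [ 0.4775 -0.2011  0.1428] zyaw 170.79 tilt 0.37 spin(rad) -0.0001  shift x,y,z [ 0.0228 -0.002  -0.0036] F [-1.2 -0.6 -0.1] M [ 0.11  0.25 -0.03] w 0.0653 t 2.65 j1 -1 j6 -8
```

View pics/w1.png

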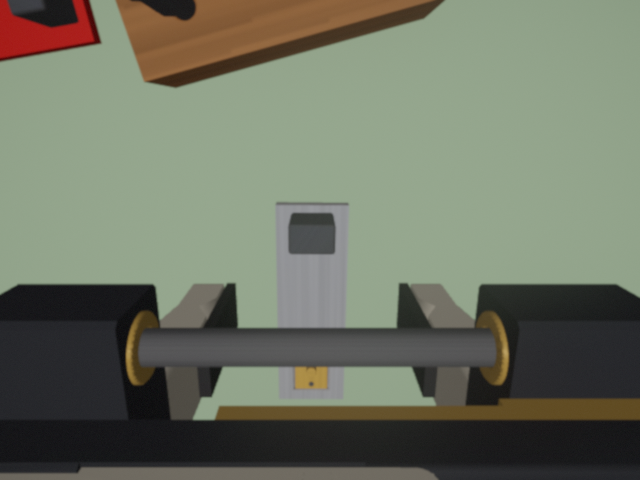

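Run:
```python
from h import *
from plant import get_state,capture
s=get_state()
print(np.round(s["joints"],2),np.round(s["qd"],2))
go(s,[.4814,-.1997,.12],170.8)
c=load("pics/w1.npz"); print(np.round(c["world_from_camera"],3))
for uv in [(289,254),(335,254)]: print(onz(c,uv,.046))
for uv in [(277,203),(349,203),(343,399),(279,399)]: print(onz(c,uv,.01))
hsv=cv2.cvtColor(c["img"],cv2.COLOR_BGR2HSV)
crop(c,260,195,110,70,7,"pics/w1c.png")
```

```text
[-1.170e+00  1.015e+01 -2.516e+01 -2.000e-02 -5.494e+01 -7.990e+00] [-0.18 -1.73  3.    1.2  -1.63 -0.03]
tcp [ 0.4786 -0.2015  0.1449] zyaw 170.82 tilt 0.25 spin(rad) 0.0004  shift x,y,z [ 0.0249 -0.0023 -0.0025] F [ 0.8 -0.2  1.2] M [0.03 0.06 0.02] w 0.0655 t 2.70 j1 -1 j6 -8
[[-0.987  0.157  0.039  0.466]
 [ 0.162  0.948  0.274 -0.276]
 [ 0.006  0.277 -0.961  0.301]
 [ 0.     0.     0.     1.   ]]
[ 0.49545331 -0.19424755  0.046     ]
[ 0.46647644 -0.18942724  0.046     ]
[ 0.5011735  -0.22129258  0.01      ]
[ 0.45117459 -0.2130183   0.01      ]
[ 0.47879214 -0.05365903  0.01      ]
[ 0.52992379 -0.06230902  0.01      ]
```

View pics/w1c.png

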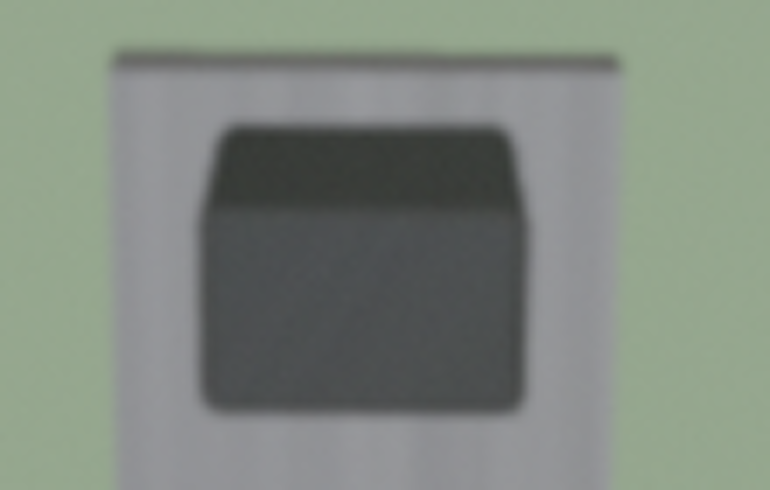

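Request:
{"op": "play_rows", "data": {
  "series": [0.025,0,-0.001,0,0.025,0,0,0,0.025,0,0,0,0.02,0,0,0,0.01,0,0,0]
}}

```text
time_s: 3.12
tcp_pos: [0.4808, -0.2019, 0.0406]
eef_rot: [5.9, 89.9, 176.7]
contact_force: [0.6, -0.3, 0.3]
gripper_width: 0.0659
```

Request:
{"op": "play_rows", "data": {
  "series": [0.01,0,0,0,0.005,0,0,0,0,0,0,0,0,0,0,0,0,0,0,0]
}}

```text
time_s: 3.53
tcp_pos: [0.4819, -0.2019, 0.0276]
eef_rot: [-178.7, 89.9, -7.9]
contact_force: [-0.2, 0.7, -0.3]
gripper_width: 0.0657
```

Run:
```python
from h import *
from plant import get_state,capture
s=get_state()
go(s,[.480,-.201,.013],170.8)
for n in ["wrist","scene"]:
    c=capture(n); cv2.imwrite(f"pics/{n}2.png",c["img"]); np.savez(f"pics/{n}2.npz",**c)
crop(load("pics/scene2.npz"),200,180,150,130,5,"pics/s2c.png")
```

```text
tcp [ 0.4819 -0.2019  0.0276] zyaw 170.85 tilt 0.10 spin(rad) 0.0008  shift x,y,z [ 0.0146 -0.0006  0.0021] F [-0.2  0.7 -0.3] M [ 0.03  0.11 -0.03] w 0.0657 t 3.53 j1 -1 j6 -8
```

View pics/wrist2.png

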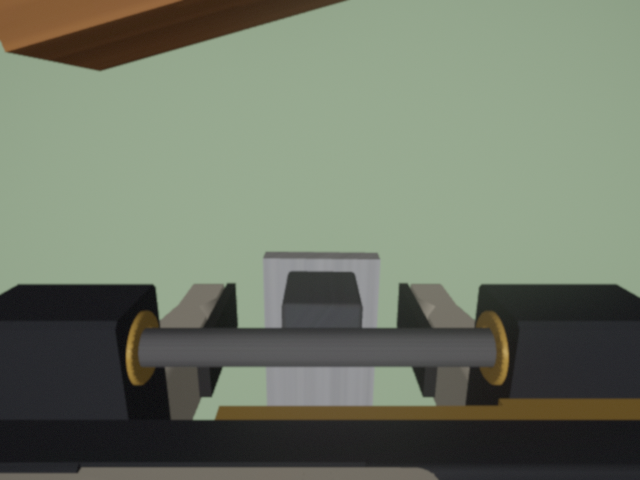

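View pics/s2c.png

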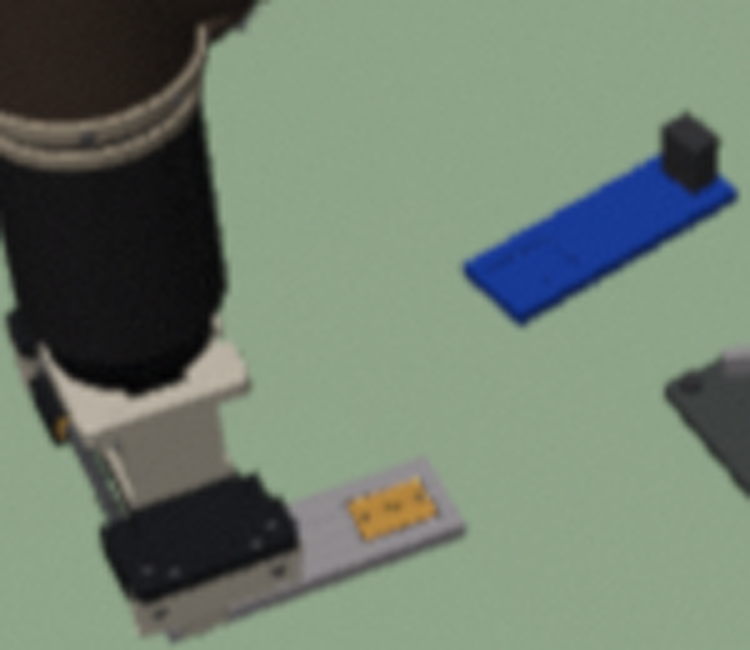

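Request:
{"op": "play_rows", "data": {
  "series": [0.007,0,0.001,0,0.007,0,0,0,0,0,0,0,0,0,0,0,0,0,0,0]
}}

```text
time_s: 4.05
tcp_pos: [0.48, -0.2017, 0.0123]
eef_rot: [13.6, 90.0, -175.6]
contact_force: [0.9, -0.7, -0.2]
gripper_width: 0.0657
```

Request:
{"op": "play_rows", "data": {
  "series": [0,0,0,0,0,0,0,0,0,0,0,0,0,0,0,0,0,0,0,0],
  "jaw": 0,
  "squeeze": 55
}}

```text
time_s: 4.47
tcp_pos: [0.4802, -0.2017, 0.0127]
eef_rot: [-171.9, 90.0, -1.1]
contact_force: [-0.0, -0.3, 0.4]
gripper_width: 0.0376
```

Request:
{"op": "play_rows", "data": {
  "series": [0,0,0,0,0,0,0,0,0,0,0,0,0,0,0,0,0,0,0,0]
}}

```text
time_s: 4.88
tcp_pos: [0.4802, -0.2017, 0.0126]
eef_rot: [174.3, 90.0, -14.8]
contact_force: [-0.3, 0.6, 0.6]
gripper_width: 0.0294
```

Run:
```python
from h import *
from plant import get_state,capture
s=get_state()
go(s,[.480,-.201,.053],170.8)
```

```text
tcp [ 0.4802 -0.2017  0.0126] zyaw 170.84 tilt 0.01 spin(rad) 0.0007  shift x,y,z [-0.0404 -0.0006  0.0004] F [-0.3  0.6  0.6] M [0.03 0.05 0.05] w 0.0294 t 4.88 j1 -1 j6 -8
```

Request:
{"op": "play_rows", "data": {
  "series": [-0.005,0,0,0,-0.008,0,0,0,-0.01,0,0,0,-0.01,0,0,0,-0.007,0,0,0]
}}

```text
time_s: 5.3
tcp_pos: [0.4807, -0.2017, 0.0543]
eef_rot: [-178.6, 89.9, -7.8]
contact_force: [0.3, 0.2, -3.3]
gripper_width: 0.0295
```

Run:
```python
from h import *
from plant import get_state,capture
s=get_state()
go(s,[.480,-.201,.053],170.8)
for n in ["top","scene","wrist"]:
    c=capture(n); cv2.imwrite(f"pics/{n}3.png",c["img"]); np.savez(f"pics/{n}3.npz",**c)
crop(load("pics/scene3.npz"),200,230,150,110,5,"pics/s3c.png")
crop(load("pics/top3.npz"),330,240,100,60,7,"pics/t3c.png")
go(get_state(),[.480,-.201,.053],170.8)
```

```text
tcp [ 0.4807 -0.2017  0.0543] zyaw 170.84 tilt 0.08 spin(rad) 0.0008  shift x,y,z [ 0.0013 -0.0006  0.0008] F [ 0.3  0.2 -3.3] M [-0.11  0.07 -0.01] w 0.0295 t 5.30 j1 -1 j6 -8
tcp [ 0.4807 -0.2017  0.0536] zyaw 170.83 tilt 0.13 spin(rad) 0.0005  shift x,y,z [ 0.0006 -0.0005  0.0008] F [-1.1  0.  -4. ] M [-0.13  0.16  0.01] w 0.0298 t 5.45 j1 -1 j6 -8
```

View pics/s3c.png

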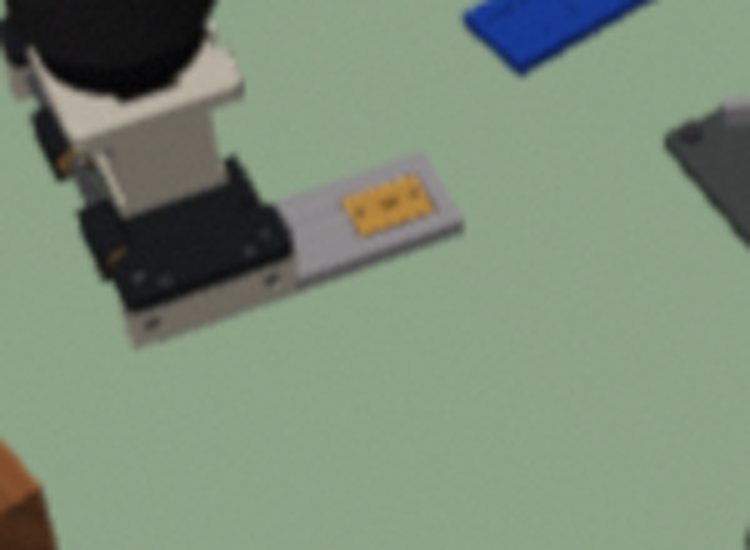

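View pics/t3c.png

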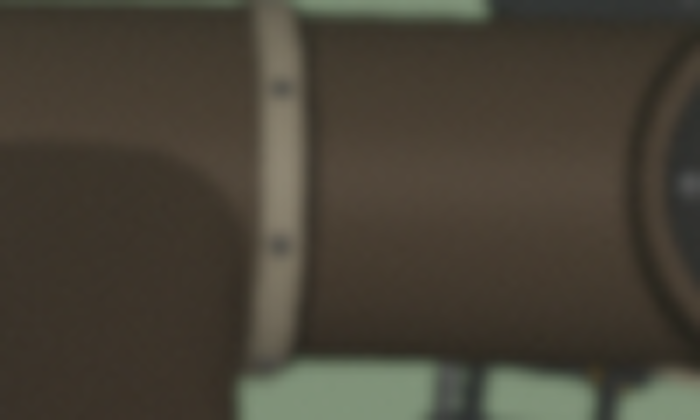

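View pics/wrist3.png

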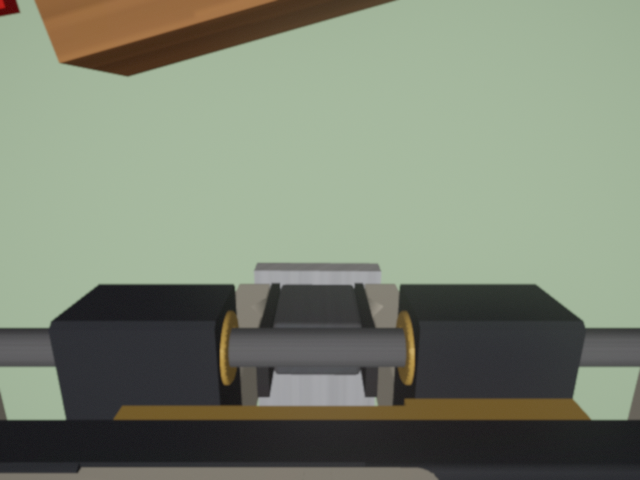

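Run:
```python
from h import *
from plant import get_state
np.set_printoptions(precision=4,suppress=True)
s=get_state(); M=Rm(s); tcp=s["tcp_pos"]
c=load("pics/scene3.npz"); w=load("pics/wrist3.npz")
def up(x,y,ox,oy,k): return ((x+.5)/k-.5+ox,(y+.5)/k-.5+oy)
th=np.radians(80.83); fx=np.array([np.cos(th),np.sin(th),0]); fy=np.array([-fx[1],fx[0],0])
a=up(463,222,200,230,5); b=up(427,152,200,230,5)
for z in (.042,.046,.050,.054):
    A=onz(c,a,z)-tcp;B=onz(c,b,z)-tcp
    print("nose z",z,[A@fx,A@fy],[B@fx,B@fy])
for uv in [(255,270),(381,270)]:
    p=onz(w,uv,.051)-tcp; print("tail",p@fx,p@fy)
hsv=cv2.cvtColor(c["img"],cv2.COLOR_BGR2HSV)[255:290,260:295]
m=((hsv[...,0]>10)&(hsv[...,0]<30)&(hsv[...,1]>120)).astype(np.uint8)
yx=np.argwhere(m).mean(0); 
for z in (.048,.052): 
    p=onz(c,(yx[1]+260,yx[0]+255),z)-tcp;print("clasp",p@fx,p@fy)
```

```text
nose z 0.042 [np.float64(0.14960764380876482), np.float64(-0.017684704502175456)] [np.float64(0.1524840369082454), np.float64(0.034103096488113584)]
nose z 0.046 [np.float64(0.14831188365955736), np.float64(-0.020910856171385765)] [np.float64(0.15117666524622644), np.float64(0.030667886218815447)]
nose z 0.05 [np.float64(0.14701612351034982), np.float64(-0.024137007840596074)] [np.float64(0.14986929358420742), np.float64(0.027232675949517303)]
nose z 0.054 [np.float64(0.14572036336114239), np.float64(-0.027363159509806598)] [np.float64(0.14856192192218845), np.float64(0.023797465680219166)]
tail -0.014680199843207243 -0.025370118523529116
tail -0.014657856737948049 0.026225052494377715
clasp 0.11760574926806174 0.0043162018428146
clasp 0.11643206843180197 0.0009810410120893475
```

```bash
cat >> h.py <<'E'
H=85.7; O=np.array([.569,.182,0])
def st(x,y,z,H=None,O=None):
    H=globals()["H"] if H is None else H; O=globals()["O"] if O is None else O
    t=np.radians(H); return O+np.array([x*np.cos(t)-y*np.sin(t),x*np.sin(t)+y*np.cos(t),z])
def inst(p):
    t=np.radians(H); d=np.asarray(p)-O; return np.array([d[0]*np.cos(t)+d[1]*np.sin(t),-d[0]*np.sin(t)+d[1]*np.cos(t),d[2]])
E
python3 - <<'E'
from h import *
from plant import get_state
s=get_state(); print(st(-.265,0,.0536)); go(s,st(-.265,0,.0536),85.7+90)
E
```

```text
[ 0.54913064 -0.08225406  0.0536    ]
tcp [ 0.4807 -0.2017  0.0536] zyaw 170.83 tilt 0.13 spin(rad) -0.0850  shift x,y,z [-0.     -0.1242 -0.0592] F [-1.1  0.  -4. ] M [-0.13  0.16  0.01] w 0.0298 t 5.45 j1 -1 j6 -8
```

Request:
{"op": "play_rows", "data": {
  "series": [0,0,0,-0.03,0,0,0,-0.03,0,0,0,-0.025,0,-0.006,-0.003,0,0,-0.012,-0.006,0]
}}

```text
time_s: 5.87
tcp_pos: [0.4898, -0.1844, 0.0522]
eef_rot: [-3.2, 89.9, 172.3]
contact_force: [0.4, 0.7, -2.9]
gripper_width: 0.0297
```

Request:
{"op": "play_rows", "data": {
  "series": [0,-0.018,-0.009,0,0,-0.018,-0.009,0,0,-0.018,-0.009,0,0,-0.018,-0.008,0,0,-0.016,-0.007,0]
}}

```text
time_s: 6.28
tcp_pos: [0.54, -0.0977, 0.0524]
eef_rot: [-157.0, 90.0, 18.7]
contact_force: [0.4, 0.2, -3.7]
gripper_width: 0.0297
```

Request:
{"op": "play_rows", "data": {
  "series": [0,-0.012,-0.006,0,0,-0.006,-0.002,0,0,0,0,0,0,0,0,0,0,0,0,0]
}}

```text
time_s: 6.7
tcp_pos: [0.5476, -0.0829, 0.0524]
eef_rot: [8.7, 90.0, -175.6]
contact_force: [1.0, -0.2, -2.9]
gripper_width: 0.03
```

Run:
```python
from h import *
from plant import get_state,capture
s=get_state(); go(s,st(-.265,0,.0536),85.7+90)
for n in ["top","scene"]:
    c=capture(n); cv2.imwrite(f"pics/{n}4.png",c["img"]); np.savez(f"pics/{n}4.npz",**c)
crop(load("pics/scene4.npz"),270,180,160,120,5,"pics/s4c.png")
go(get_state(),st(-.265,0,.0536),85.7+90)
```

```text
tcp [ 0.5476 -0.0829  0.0524] zyaw 175.67 tilt 0.04 spin(rad) -0.0005  shift x,y,z [-0.0012 -0.0007 -0.0015] F [ 1.  -0.2 -2.9] M [-0.17  0.15 -0.  ] w 0.0300 t 6.70 j1 12 j6 -16
tcp [ 0.5477 -0.0831  0.0525] zyaw 175.65 tilt 0.02 spin(rad) -0.0010  shift x,y,z [-0.0011 -0.001  -0.0013] F [-0.2 -0.3 -4. ] M [-0.17  0.11 -0.  ] w 0.0300 t 6.80 j1 12 j6 -16
```

View pics/s4c.png

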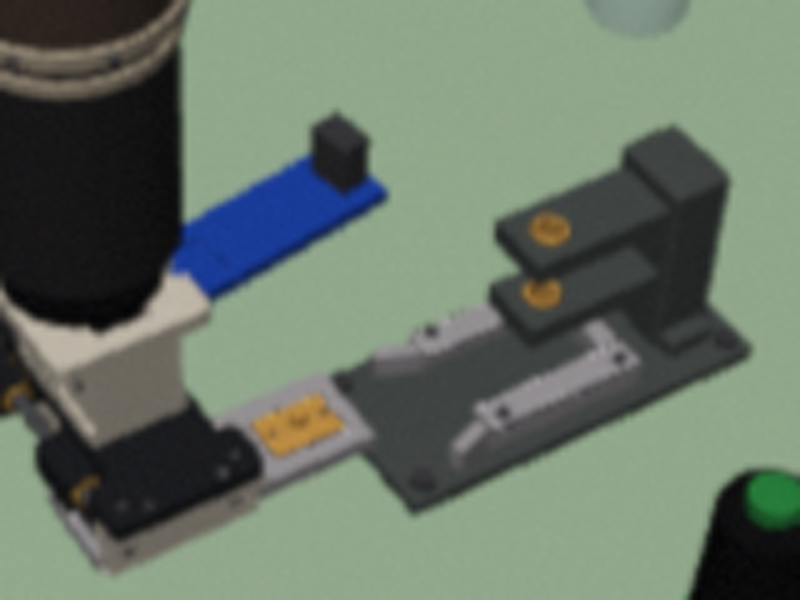

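View pics/top4.png

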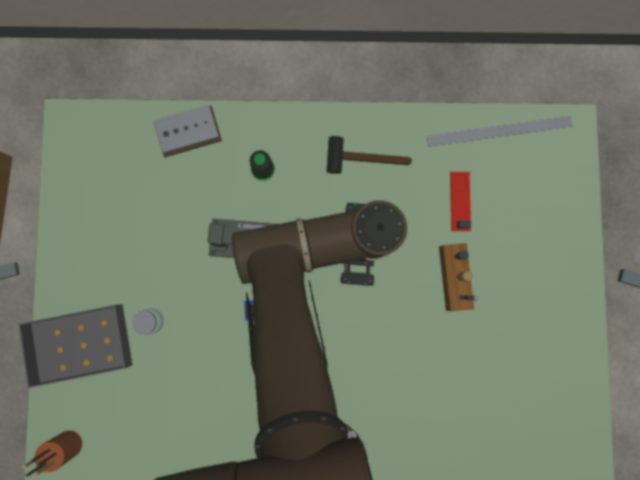

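Run:
```python
from h import *
np.set_printoptions(precision=4,suppress=True)
def up(x,y,ox,oy,k): return ((x+.5)/k-.5+ox,(y+.5)/k-.5+oy)
t=load("pics/top0.npz"); s=load("pics/scene4.npz")
P=[onz(t,up(x,y,200,205,7),.0295) for x,y in [(293,145),(495,161),(275,325),(480,347)]]
a=(P[0]+P[2])/2;b=(P[1]+P[3])/2; d=a-b; print("top rail mid",a,b,np.degrees(np.arctan2(d[1],d[0])),[inst(p) for p in P])
for x,y in [(432,330),(503,412),(620,357)]: p=onz(s,up(x,y,270,180,5),.0295);print("scene",inst(p))
# base holes at 4 corners, z=.012
P=[onz(t,up(x,y,200,205,7),.012) for x,y in [(111,118),(641,164),(625,377),(91,333)]]
print([inst(p) for p in P]); 
for x,y in [(345,382),(423,479),(722,342)]: print("scene hole",inst(onz(s,up(x,y,270,180,5),.012)))
for x,y in [(373,435),(328,373)]: print("nose",inst(onz(s,up(x,y,270,180,5),.050)))
```

```text
top rail mid [0.5724 0.2112 0.0295] [0.5657 0.1362 0.0295] 84.92925717189662 [array([ 0.0291, -0.0347,  0.0295]), array([-0.0457, -0.0347,  0.0295]), array([0.0297, 0.0323, 0.0295]), array([-0.0461,  0.0344,  0.0295])]
scene [-0.0407  0.0389  0.0295]
scene [-0.0421 -0.0297  0.0295]
scene [ 0.0342 -0.0292  0.0295]
[array([ 0.1   , -0.0413,  0.012 ]), array([-0.0991, -0.0399,  0.012 ]), array([-0.0997,  0.0402,  0.012 ]), array([0.0996, 0.0396, 0.012 ])]
scene hole [-0.0922  0.0442  0.012 ]
scene hole [-0.0944 -0.0345  0.012 ]
scene hole [ 0.1003 -0.0363  0.012 ]
nose [-0.1197 -0.0233  0.05  ]
nose [-0.1163  0.0249  0.05  ]
```

Request:
{"op": "play_rows", "data": {
  "series": [0,-0.008,-0.001,0,0,-0.01,0,0,0,-0.007,0,0,0,0,0,0,0.005,0,0,0]
}}

```text
time_s: 7.22
tcp_pos: [0.5519, -0.0568, 0.0483]
eef_rot: [-168.7, 89.9, 7.1]
contact_force: [0.3, 0.7, -3.5]
gripper_width: 0.0298
```

Request:
{"op": "play_rows", "data": {
  "series": [0.008,0,0,0,0.008,0,0,0,0.004,0,0,0,0,0,0,0,0,0,0,0]
}}

```text
time_s: 7.63
tcp_pos: [0.5507, -0.0579, 0.0269]
eef_rot: [20.3, 89.9, -164.0]
contact_force: [0.2, 0.4, -3.7]
gripper_width: 0.0297
```

Run:
```python
from h import *
from plant import get_state,capture
s=get_state(); go(s,st(-.240,0,.026),85.7+90)
c=capture("scene"); np.savez("pics/scene5.npz",**c)
crop(c,270,180,160,120,5,"pics/s5c.png")
s=get_state(); go(s,st(-.240,0,.026),85.7+90)
```

```text
tcp [ 0.5507 -0.0579  0.0269] zyaw 175.69 tilt 0.08 spin(rad) -0.0002  shift x,y,z [ 0.0009 -0.0006 -0.0003] F [ 0.2  0.4 -3.7] M [-0.14  0.12  0.02] w 0.0297 t 7.63 j1 14 j6 -19
tcp [ 0.5511 -0.0577  0.0273] zyaw 175.70 tilt 0.03 spin(rad) -0.0001  shift x,y,z [ 0.0013 -0.0004  0.0001] F [ 0.  -0.5 -2.8] M [-0.14  0.06  0.03] w 0.0299 t 7.68 j1 14 j6 -19
```

View pics/s5c.png

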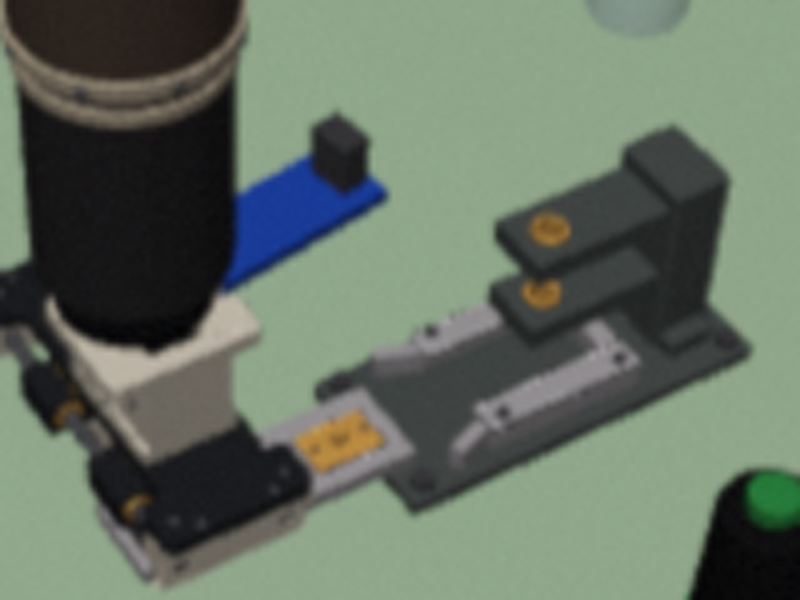

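Run:
```python
from h import *
def up(x,y,ox,oy,k): return ((x+.5)/k-.5+ox,(y+.5)/k-.5+oy)
s=load("pics/scene5.npz")
for x,y in [(411,443),(367,386)]: print("nose",inst(onz(s,up(x,y,270,180,5),.0245)))
```

```text
nose [-0.09260497 -0.01944804  0.0245    ]
nose [-0.0903238   0.02614634  0.0245    ]
```

Request:
{"op": "play_rows", "data": {
  "series": [0.001,-0.006,0,0,0,-0.008,0,0,0,-0.008,0,0,0,-0.008,0,0,0,-0.004,0,0]
}}

```text
time_s: 8.1
tcp_pos: [0.554, -0.0222, 0.0268]
eef_rot: [-157.6, 90.0, 18.2]
contact_force: [-0.6, -0.3, -2.8]
gripper_width: 0.0297
```

Run:
```python
from h import *
from plant import get_state,capture
s=get_state(); go(s,st(-.115,0,.026),85.7+90); print(inst(s["tcp_pos"]))
c=capture("scene"); np.savez("pics/scene6.npz",**c)
crop(c,290,190,140,110,5,"pics/s6c.png")
s=get_state(); go(s,st(-.115,0,.026),85.7+90)
```

```text
tcp [ 0.554  -0.0222  0.0268] zyaw 175.76 tilt 0.04 spin(rad) 0.0010  shift x,y,z [ 0.0008 -0.0898  0.0004] F [-0.6 -0.3 -2.8] M [-0.18  0.13  0.01] w 0.0297 t 8.10 j1 18 j6 -22
[-0.20476175 -0.00038831  0.0268137 ]
tcp [ 0.5541 -0.022   0.0268] zyaw 175.78 tilt 0.04 spin(rad) 0.0015  shift x,y,z [ 0.0008 -0.0895  0.0005] F [-0.3  0.8 -3.1] M [-0.04  0.08 -0.01] w 0.0298 t 8.15 j1 18 j6 -22
```

View pics/s6c.png

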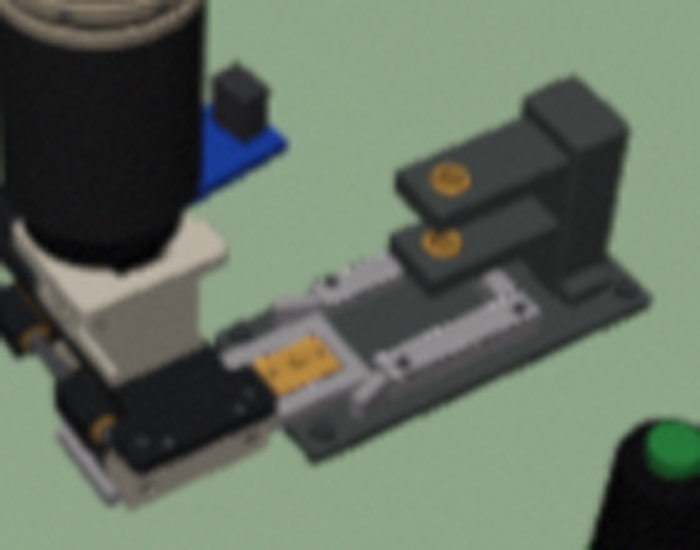

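Request:
{"op": "play_rows", "data": {
  "series": [0.0005,-0.004,0,0,0,-0.005,0,0,0,-0.005,0,0,0,-0.005,0,0,0,-0.004,0,0]
}}

```text
time_s: 8.57
tcp_pos: [0.555, -0.0004, 0.0259]
eef_rot: [21.5, 90.0, -162.7]
contact_force: [-2.0, -0.6, -3.4]
gripper_width: 0.0297
```

Request:
{"op": "play_rows", "data": {
  "series": [0,-0.005,0,0,0,-0.005,0,0,0,-0.005,0,0,0,-0.005,0,0,0,-0.004,0,0]
}}

```text
time_s: 8.98
tcp_pos: [0.557, 0.0237, 0.026]
eef_rot: [20.2, 90.0, -164.0]
contact_force: [-2.4, -0.7, -4.0]
gripper_width: 0.0294
```

Run:
```python
from h import *
from plant import get_state,capture
s=get_state(); go(s,st(-.115,0,.026),85.7+90); print(inst(s["tcp_pos"]))
c=capture("scene"); np.savez("pics/scene7.npz",**c)
crop(c,290,190,140,110,5,"pics/s7c.png")
```

```text
tcp [0.557  0.0237 0.026 ] zyaw 175.71 tilt 0.03 spin(rad) 0.0002  shift x,y,z [-0.     -0.0438 -0.0001] F [-2.4 -0.7 -4. ] M [-0.57  0.94  0.16] w 0.0294 t 8.98 j1 23 j6 -27
[-1.58758861e-01  1.09083127e-04  2.59676842e-02]
```

View pics/s7c.png

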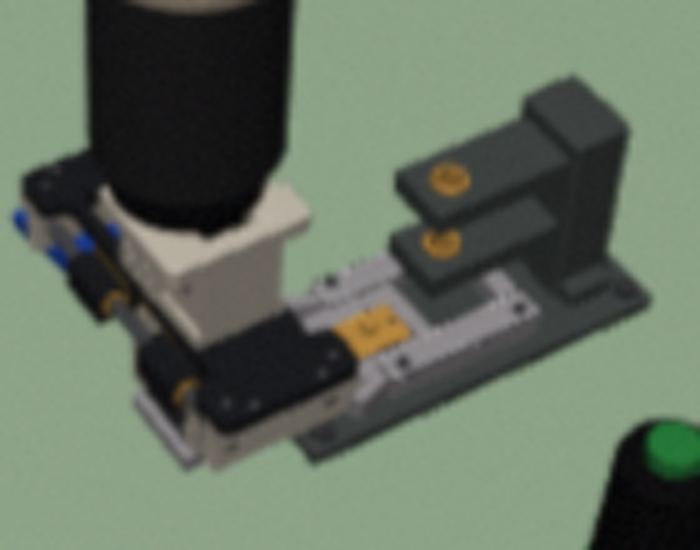

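Request:
{"op": "play_rows", "data": {
  "series": [0,-0.003,0.0006,0,0,-0.004,0,0,0,-0.004,0,0,0,-0.004,0,0,0,-0.003,0,0]
}}

```text
time_s: 9.45
tcp_pos: [0.5582, 0.0417, 0.0261]
eef_rot: [-153.9, 90.0, 21.8]
contact_force: [-1.2, -0.3, -2.6]
gripper_width: 0.0299
```

Run:
```python
from h import *
from plant import get_state,capture
s=get_state(); go(s,st(-.115,0,.026),85.7+90); print(inst(s["tcp_pos"]))
```

```text
tcp [0.5582 0.0417 0.0261] zyaw 175.70 tilt 0.03 spin(rad) 0.0001  shift x,y,z [ 0.0001 -0.0257 -0.0002] F [-1.2 -0.3 -2.6] M [-0.31  0.42  0.06] w 0.0299 t 9.45 j1 24 j6 -29
[-0.14069888  0.00023549  0.02614415]
```

Request:
{"op": "play_rows", "data": {
  "series": [0.0005,-0.004,0.0002,0,0,-0.005,0,0,0,-0.005,0,0,0,-0.004,0,0,0,-0.002,0,0]
}}

```text
time_s: 9.87
tcp_pos: [0.5596, 0.062, 0.0257]
eef_rot: [-153.8, 90.0, 22.0]
contact_force: [-0.4, -0.0, -3.8]
gripper_width: 0.0297
```

Run:
```python
from h import *
from plant import get_state,capture
s=get_state(); go(s,st(-.115,0,.025),85.7+90); print(inst(s["tcp_pos"]))
```

```text
tcp [0.5596 0.062  0.0257] zyaw 175.73 tilt 0.04 spin(rad) 0.0005  shift x,y,z [ 0.0007 -0.0054 -0.0003] F [-0.4 -0.  -3.8] M [-0.18  0.09  0.06] w 0.0297 t 9.87 j1 26 j6 -31
[-0.12040201  0.0003371   0.02567444]
```

Now creep to the stop, lowering onto the floor as well.

Request:
{"op": "play_rows", "data": {
  "series": [0.0003,-0.0015,0,0,0.0003,-0.0015,0,0,0,-0.001,0,0,0,-0.001,0,0,0,-0.0005,0,0]
}}

```text
time_s: 10.28
tcp_pos: [0.5597, 0.0666, 0.0249]
eef_rot: [45.6, 90.0, -138.7]
contact_force: [-0.1, -0.5, -3.5]
gripper_width: 0.0295
```

Request:
{"op": "play_rows", "data": {
  "series": [0,-0.0005,0,0,0,-0.0005,0,0,0,-0.0005,0,0,0,-0.0005,0,0,0,0,0,0]
}}

```text
time_s: 10.7
tcp_pos: [0.5594, 0.067, 0.0251]
eef_rot: [63.9, 89.9, -120.4]
contact_force: [0.7, -8.9, -0.4]
gripper_width: 0.0296
```

Run:
```python
from h import *
from plant import get_state,capture
s=get_state(); go(s,st(-.115,0,.025),85.7+90); print(inst(s["tcp_pos"]))
```

```text
tcp [0.5594 0.067  0.0251] zyaw 175.67 tilt 0.12 spin(rad) -0.0004  shift x,y,z [ 0.0001 -0.0004 -0.0009] F [ 0.7 -8.9 -0.4] M [-3.31 -0.37 -0.11] w 0.0296 t 10.70 j1 27 j6 -31
[-0.11537247  0.00091428  0.02507862]
```

Request:
{"op": "play_rows", "data": {
  "series": [0,-0.0005,0,0,0,-0.0005,0,0,0,0,0,0,0,0,0,0,0,0,0,0]
}}

```text
time_s: 11.12
tcp_pos: [0.5593, 0.0671, 0.0251]
eef_rot: [63.6, 89.8, -120.8]
contact_force: [1.5, -14.3, -0.1]
gripper_width: 0.0296
```

Run:
```python
from h import *
from plant import get_state,capture
s=get_state(); go(s,st(-.115,0,.025),85.7+90); print(inst(s["tcp_pos"]))
for n in ["scene","top"]:
    c=capture(n); np.savez(f"pics/{n}8.npz",**c); cv2.imwrite(f"pics/{n}8.png",c["img"])
crop(load("pics/scene8.npz"),290,190,140,110,5,"pics/s8c.png")
```

```text
tcp [0.5593 0.0671 0.0251] zyaw 175.65 tilt 0.18 spin(rad) -0.0008  shift x,y,z [ 0.0001 -0.0003 -0.0011] F [  1.5 -14.3  -0.1] M [-4.94 -0.63 -0.17] w 0.0296 t 11.12 j1 27 j6 -31
[-0.11533856  0.00105097  0.0251439 ]
```

View pics/s8c.png

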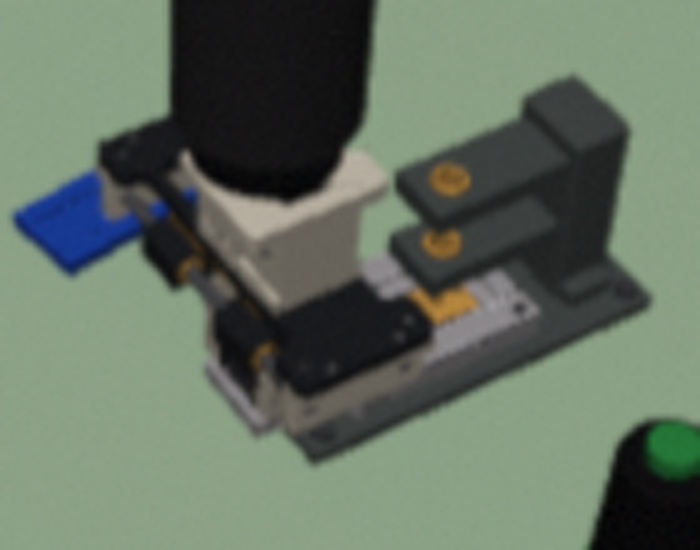

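Request:
{"op": "play_rows", "data": {
  "series": [0,0,0,0,0,0,0,0,0,0,0,0,0,0,0,0,0,0,0,0],
  "jaw": 65
}}

```text
time_s: 11.63
tcp_pos: [0.5602, 0.0701, 0.0252]
eef_rot: [-142.9, 90.0, 32.8]
contact_force: [-0.4, -0.6, -0.2]
gripper_width: 0.055
```

Request:
{"op": "play_rows", "data": {
  "series": [-0.01,0,0,0,-0.02,0,0,0,-0.03,0,0,0,-0.03,0,0,0,-0.03,0,0,0]
}}

```text
time_s: 12.05
tcp_pos: [0.5597, 0.0697, 0.147]
eef_rot: [146.1, 90.0, -38.1]
contact_force: [0.9, 1.3, 0.5]
gripper_width: 0.0569
```

Run:
```python
from h import *
from plant import get_state,capture
s=get_state(); go(s,[.4225,-.350,.22],94.9)
for n in ["scene","wrist"]:
    c=capture(n); np.savez(f"pics/{n}9.npz",**c); cv2.imwrite(f"pics/{n}9.png",c["img"])
crop(load("pics/scene9.npz"),290,190,140,110,5,"pics/s9c.png")
```

```text
tcp [0.5597 0.0697 0.147 ] zyaw 175.73 tilt 0.01 spin(rad) 1.4107  shift x,y,z [-0.073   0.1725 -0.4064] F [0.9 1.3 0.5] M [ 0.07 -0.    0.06] w 0.0569 t 12.05 j1 27 j6 -31
```

View pics/s9c.png

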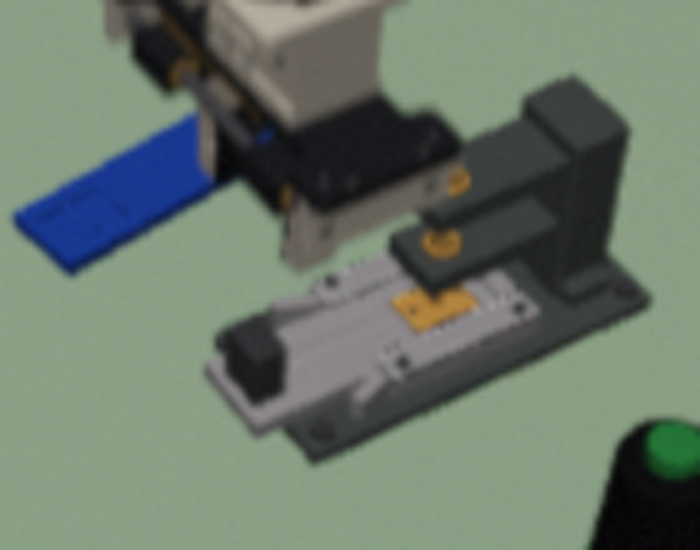

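View pics/wrist9.png

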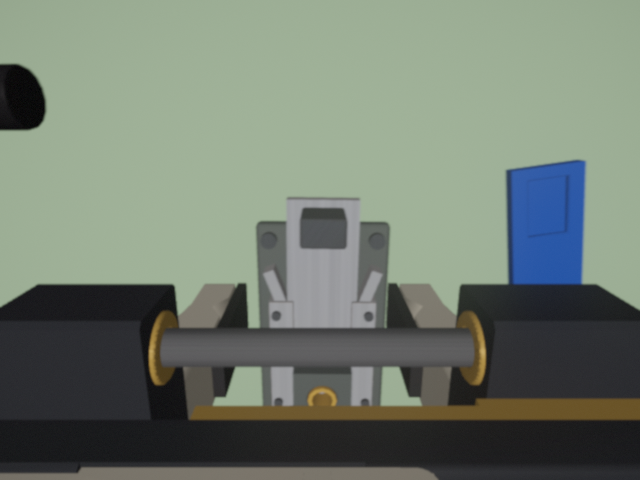

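Request:
{"op": "play_rows", "data": {
  "series": [-0.025,0,0,0.117,-0.025,0,0,0.117,-0.023,0,0,0.117,0,0,0,0.117,0,0,0,0.117]
}}

```text
time_s: 12.57
tcp_pos: [0.5606, 0.0701, 0.2204]
eef_rot: [-117.7, 89.8, 24.1]
contact_force: [-0.1, 0.2, 0.6]
gripper_width: 0.0572
```

Request:
{"op": "play_rows", "data": {
  "series": [0,0,0,0.117,0,0,0,0.117,0,0,0,0.117,0,0,0,0.117,0,0,0,0.117]
}}

```text
time_s: 12.98
tcp_pos: [0.5597, 0.0697, 0.2184]
eef_rot: [-68.6, 90.0, 39.7]
contact_force: [-0.5, -0.7, 0.7]
gripper_width: 0.0571
```

Request:
{"op": "play_rows", "data": {
  "series": [0,0,0,0.117,0,0,0,0.117,0,0.014,-0.034,0,0,0.014,-0.034,0,0,0.014,-0.034,0]
}}

```text
time_s: 13.4
tcp_pos: [0.5267, -0.0363, 0.2182]
eef_rot: [-49.3, 90.0, 46.1]
contact_force: [1.2, -0.4, 0.7]
gripper_width: 0.057
```

Request:
{"op": "play_rows", "data": {
  "series": [0,0.014,-0.034,0,0,0.014,-0.034,0,0,0.014,-0.034,0,0,0.014,-0.034,0,0,0.014,-0.034,0]
}}

```text
time_s: 13.82
tcp_pos: [0.4724, -0.2128, 0.2187]
eef_rot: [-95.4, 89.9, -0.1]
contact_force: [1.1, 0.1, 0.2]
gripper_width: 0.057
```

Run:
```python
from h import *
from plant import get_state,capture
s=get_state(); go(s,[.4225,-.350,.22],94.9)
for n in ["top"]:
    c=capture(n); np.savez(f"pics/{n}10.npz",**c); cv2.imwrite(f"pics/{n}10.png",c["img"])
w=load("pics/wrist9.npz")
crop(w,260,190,140,220,3,"pics/w9c.png")
```

```text
tcp [ 0.4724 -0.2128  0.2187] zyaw 95.29 tilt 0.06 spin(rad) 0.0069  shift x,y,z [-0.0013  0.0615 -0.1324] F [1.1 0.1 0.2] M [ 0.01 -0.13 -0.06] w 0.0570 t 13.82 j1 -3 j6 -82
```

View pics/w9c.png

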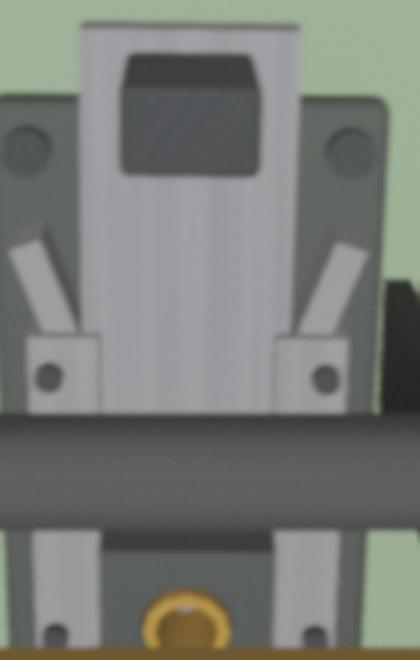

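View pics/top10.png

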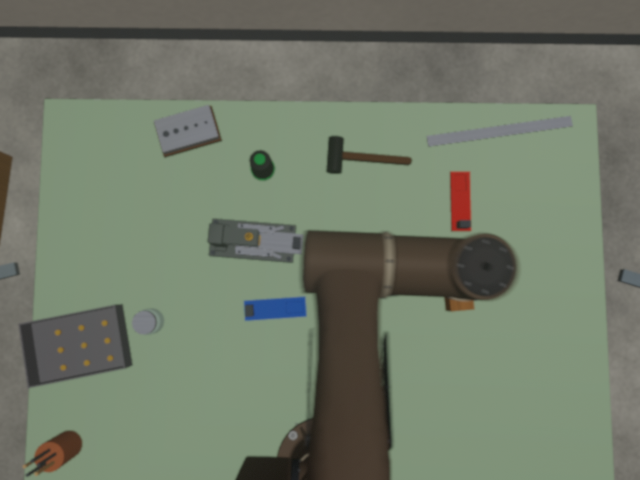

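Run:
```python
from h import *
np.set_printoptions(precision=4,suppress=True)
w=load("pics/wrist9.npz")
def up(x,y,ox,oy,k): return ((x+.5)/k-.5+ox,(y+.5)/k-.5+oy)
print("bush",onz(w,(322.3,396.5),.114))
for z,c,r in [(.114,322.3,385.7)]: print("bush rear rim",onz(w,(c,r),z))
hl=[onz(w,up(x,630,260,190,3),.114) for x in (143,232)]; print(hl, np.linalg.norm(hl[0]-hl[1]))
print("block top", onz(w,up(190.5,131,260,190,3),.058), "front edge",onz(w,up(190.5,175,260,190,3),.058),"rear",onz(w,up(190.5,87,260,190,3),.058))
print("tray tail",onz(w,up(190,28,260,190,3),.022))
t=load("pics/top10.npz"); crop(t,200,205,110,70,7,"pics/t10c.png")
hsv=cv2.cvtColor(t["img"],cv2.COLOR_BGR2HSV)[225:248,238:258]
m=((hsv[...,0]>10)&(hsv[...,0]<30)&(hsv[...,1]>110)).astype(np.uint8); yx=np.argwhere(m); print(yx.mean(0)+[225,238], (yx.min(0)+yx.max(0))/2+[225,238])
print(onz(t,(yx.mean(0)+[225,238])[::-1],.114))
```

```text
bush [0.5653 0.144  0.114 ]
bush rear rim [0.5648 0.1371 0.114 ]
[array([0.5737, 0.1454, 0.114 ]), array([0.5574, 0.1465, 0.114 ])] 0.01636857896702012
block top [0.559  0.0667 0.058 ] front edge [0.5597 0.0764 0.058 ] rear [0.5584 0.0573 0.058 ]
tray tail [0.5579 0.0521 0.022 ]
[236.3265 248.5714] [236.5 248.5]
[0.5688 0.1811 0.114 ]
```

View pics/t10c.png

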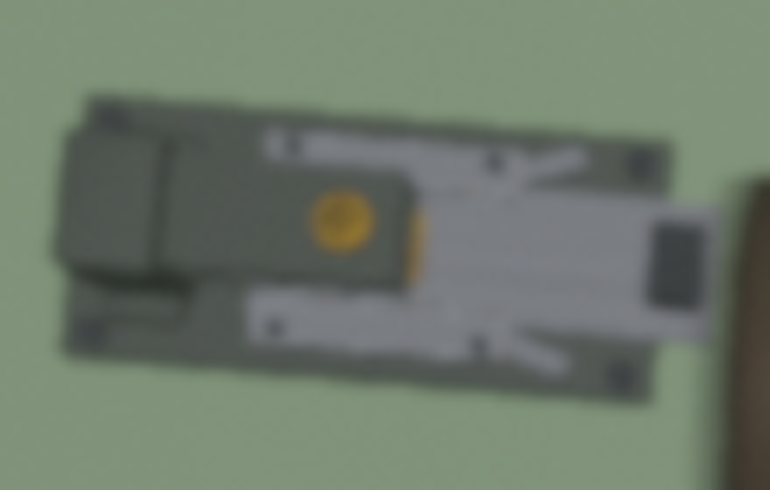

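Run:
```python
from h import *
np.set_printoptions(precision=4,suppress=True)
w=load("pics/wrist9.npz")
crop(w,295,375,60,40,12,"pics/w9b.png")
print(onz(w,(322.3,396.5),.068))
```

```text
[0.5676 0.1787 0.068 ]
```

View pics/w9b.png

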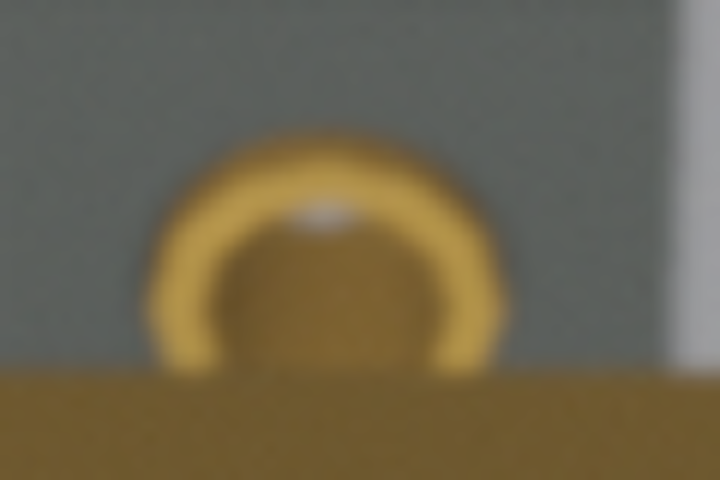

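Request:
{"op": "play_rows", "data": {
  "series": [0,0.012,-0.027,0.007,0,0.013,-0.027,0,0,0.012,-0.027,0,0,0.012,-0.026,0,0,0.012,-0.025,0]
}}

```text
time_s: 14.28
tcp_pos: [0.4233, -0.3494, 0.2185]
eef_rot: [-110.4, 90.0, -15.5]
contact_force: [0.9, -0.3, -0.6]
gripper_width: 0.0567
```

Request:
{"op": "play_rows", "data": {
  "series": [0,0,0,0,0,0,0,0,0,0,0,0,0,0,0,0,0,0,0,0]
}}

```text
time_s: 14.7
tcp_pos: [0.4243, -0.3475, 0.2182]
eef_rot: [-99.0, 90.0, -4.0]
contact_force: [0.6, -0.7, 0.8]
gripper_width: 0.0569
```

Run:
```python
from h import *
from plant import get_state,capture
s=get_state(); go(s,[.4225,-.350,.22],94.9)
for n in ["wrist","scene"]:
    c=capture(n); np.savez(f"pics/{n}11.npz",**c); cv2.imwrite(f"pics/{n}11.png",c["img"])
```

```text
tcp [ 0.4243 -0.3475  0.2182] zyaw 94.93 tilt 0.02 spin(rad) 0.0005  shift x,y,z [-0.0018  0.002  -0.0024] F [ 0.6 -0.7  0.8] M [-0.02 -0.02 -0.02] w 0.0569 t 14.70 j1 -19 j6 -66
```

View pics/wrist11.png

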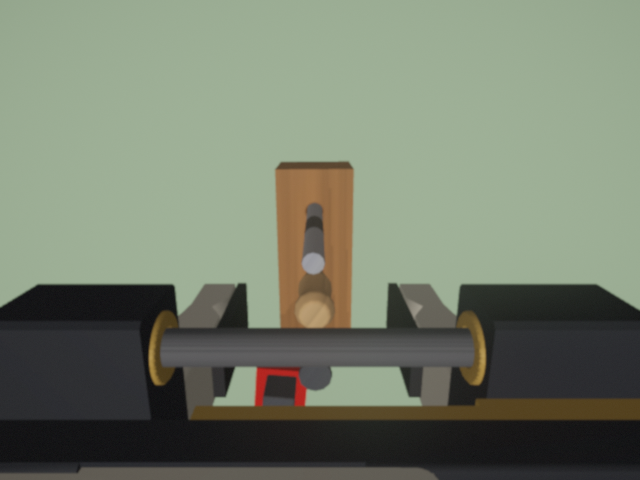

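View pics/scene11.png

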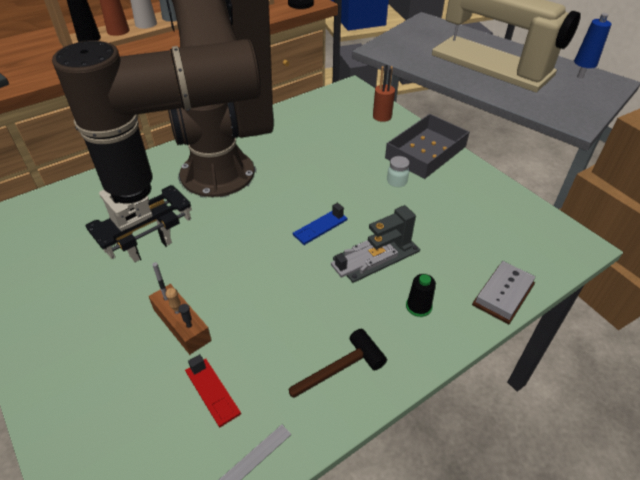

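Run:
```python
from h import *
np.set_printoptions(precision=4,suppress=True)
from plant import get_state
w=load("pics/wrist11.npz")
a=onz(w,(313.3,262.5),.175); print(a,onz(w,(314.5,210),.055))
for x,y in [(277,165),(352,165)]: print(onz(w,(x,y),.055))
s=get_state(); go(s,[a[0],a[1],.129],94.9)
```

```text
[ 0.4209 -0.3505  0.175 ] [ 0.4204 -0.3506  0.055 ]
[ 0.388  -0.3819  0.055 ]
[ 0.3832 -0.3252  0.055 ]
tcp [ 0.4243 -0.3475  0.2182] zyaw 94.93 tilt 0.02 spin(rad) 0.0006  shift x,y,z [ 0.0892  0.0037 -0.0026] F [-0.5  0.5 -0.2] M [0.03 0.03 0.01] w 0.0567 t 14.80 j1 -19 j6 -66
```

Request:
{"op": "play_rows", "data": {
  "series": [0,0.0037,-0.0026,0,0.015,0,0,0,0.02,0,0,0,0.02,0,0,0,0.015,0,0,0]
}}

```text
time_s: 15.22
tcp_pos: [0.4198, -0.3507, 0.1466]
eef_rot: [43.5, 89.9, 138.4]
contact_force: [-0.9, 0.3, -0.6]
gripper_width: 0.0568
```

Request:
{"op": "play_rows", "data": {
  "series": [0.012,0,0,0,0.007,0,0,0,0,0,0,0,0,0,0,0,0,0,0,0]
}}

```text
time_s: 15.63
tcp_pos: [0.4209, -0.3514, 0.1299]
eef_rot: [-126.2, 89.9, -31.3]
contact_force: [0.3, 0.5, 0.1]
gripper_width: 0.0568
```

Run:
```python
from h import *
np.set_printoptions(precision=4,suppress=True)
from plant import get_state,capture
s=get_state(); go(s,[.421,-.3505,.129],94.9)
for n in ["wrist","scene"]:
    c=capture(n); np.savez(f"pics/{n}12.npz",**c); cv2.imwrite(f"pics/{n}12.png",c["img"])
crop(load("pics/scene12.npz"),80,190,160,160,4,"pics/s12c.png")
```

```text
tcp [ 0.4209 -0.3514  0.1299] zyaw 94.88 tilt 0.07 spin(rad) -0.0004  shift x,y,z [ 0.0009 -0.0001  0.0009] F [0.3 0.5 0.1] M [-0.04  0.04 -0.01] w 0.0568 t 15.63 j1 -19 j6 -66
```

View pics/wrist12.png

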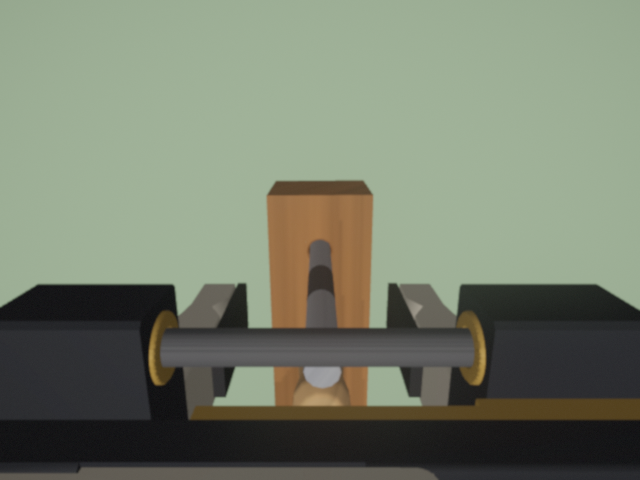

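View pics/s12c.png

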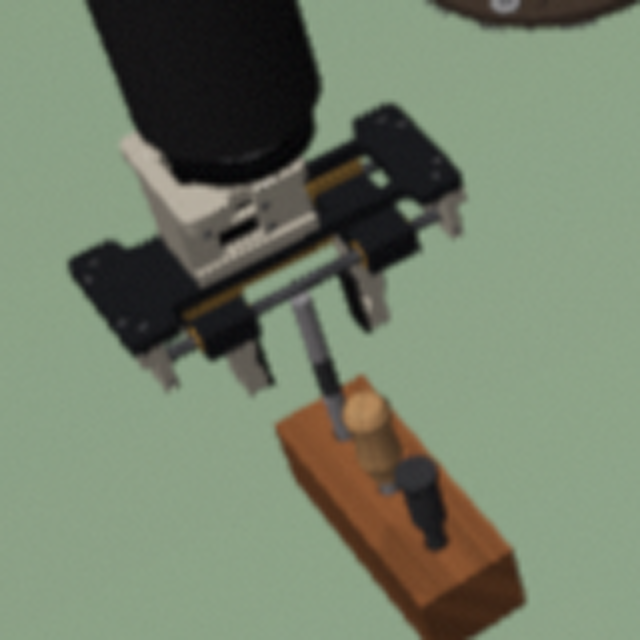

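Request:
{"op": "play_rows", "data": {
  "series": [0,0,0.001,0,0,0,0,0,0,0,0,0,0,0,0,0,0,0,0,0],
  "jaw": 0,
  "squeeze": 50
}}

```text
time_s: 16.15
tcp_pos: [0.4203, -0.3502, 0.129]
eef_rot: [-128.9, 90.0, -34.0]
contact_force: [-0.1, 0.9, -0.2]
gripper_width: 0.0292
```

Request:
{"op": "play_rows", "data": {
  "series": [0,0,0,0,0,0,0,0,0,0,0,0,0,0,0,0,0,0,0,0]
}}

```text
time_s: 16.57
tcp_pos: [0.4203, -0.3501, 0.1289]
eef_rot: [54.1, 90.0, 149.0]
contact_force: [0.1, 0.5, 0.2]
gripper_width: 0.0112
```

Run:
```python
from h import *
from plant import get_state,capture
s=get_state(); go(s,[.421,-.3505,.129],94.9)
```

```text
tcp [ 0.4203 -0.3501  0.1289] zyaw 94.86 tilt 0.01 spin(rad) -0.0007  shift x,y,z [-0.0001 -0.0007 -0.0004] F [0.1 0.5 0.2] M [ 0.08 -0.04 -0.02] w 0.0112 t 16.57 j1 -19 j6 -66
```

Request:
{"op": "play_rows", "data": {
  "series": [-0.004,0,0,0,-0.006,0,0,0,-0.01,0,0,0,-0.015,0,0,0,-0.015,0,0,0]
}}

```text
time_s: 16.98
tcp_pos: [0.4202, -0.3501, 0.1801]
eef_rot: [76.9, 90.0, 171.7]
contact_force: [0.6, -0.6, -1.0]
gripper_width: 0.0112
```

Request:
{"op": "play_rows", "data": {
  "series": [-0.02,0,0,0,-0.02,0,0,0,-0.02,0,0,0,-0.015,0,0,0,-0.005,0,0,0]
}}

```text
time_s: 17.4
tcp_pos: [0.4212, -0.3508, 0.2627]
eef_rot: [-124.0, 89.7, -29.1]
contact_force: [0.5, -0.4, -1.3]
gripper_width: 0.0114
```

Run:
```python
from h import *
from plant import get_state,capture
s=get_state(); go(s,[.568,.1815,.254],94.9)
for n in ["wrist","scene"]:
    c=capture(n); np.savez(f"pics/{n}13.npz",**c); cv2.imwrite(f"pics/{n}13.png",c["img"])
crop(load("pics/scene13.npz"),60,150,170,180,4,"pics/s13c.png")
s=get_state(); go(s,[.568,.1815,.254],94.9)
```

```text
tcp [ 0.4212 -0.3508  0.2627] zyaw 94.87 tilt 0.28 spin(rad) -0.0004  shift x,y,z [ 0.0087 -0.1917  0.5178] F [ 0.5 -0.4 -1.3] M [-0.08 -0.09  0.01] w 0.0114 t 17.40 j1 -19 j6 -66
tcp [ 0.4207 -0.3503  0.2604] zyaw 94.86 tilt 0.15 spin(rad) -0.0008  shift x,y,z [ 0.0064 -0.1922  0.5173] F [ 0.   0.2 -2.3] M [-0.03  0.05  0.01] w 0.0112 t 17.50 j1 -19 j6 -66
```

View pics/wrist13.png

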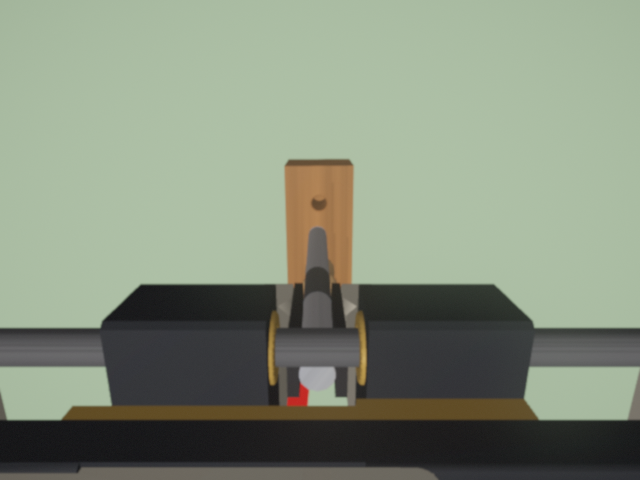

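View pics/s13c.png

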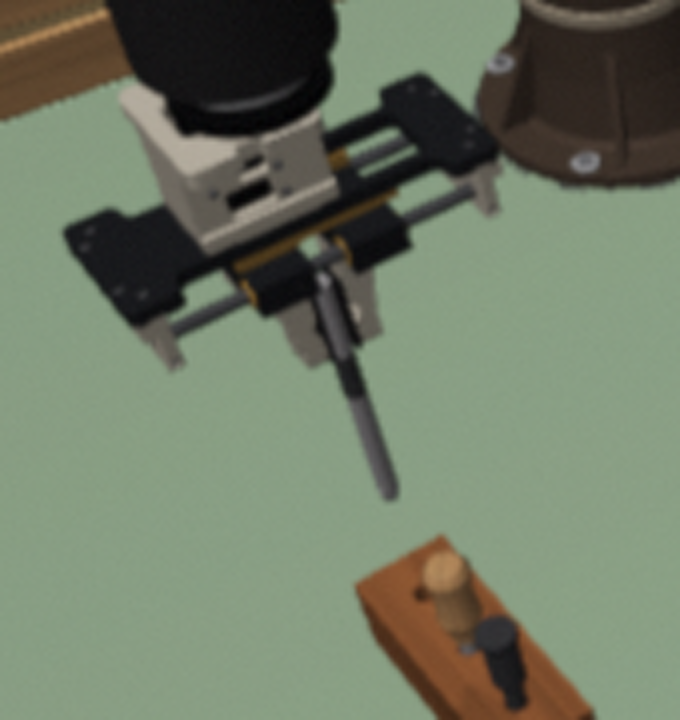

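Run:
```python
from h import *
np.set_printoptions(precision=4,suppress=True)
from plant import get_state
s=get_state()
tcp=s["tcp_pos"].copy(); tcp[:2]=[.4209,-.3506]; tcp[2]=.2615
for n in ["wrist","scene"]:
    c=load(f"pics/{n}13.npz")
    print(n,"foot",proj(c,tcp+[0,0,-.119]),"foot+x1cm",proj(c,tcp+[.01,0,-.119]),"+y1cm",proj(c,tcp+[0,.01,-.119]),"top",proj(c,tcp+[0,0,.046]))
crop(load("pics/wrist13.npz"),290,215,60,180,4,"pics/w13c.png")
```

```text
wrist foot [319.1005 228.549 ] foot+x1cm [317.8795 242.4424] +y1cm [333.6316 229.7293] top [320.0684 369.582 ]
scene foot [157.1063 273.8918] foot+x1cm [158.9154 276.6417] +y1cm [161.2646 271.9667] top [138.8764 220.483 ]
```

View pics/w13c.png

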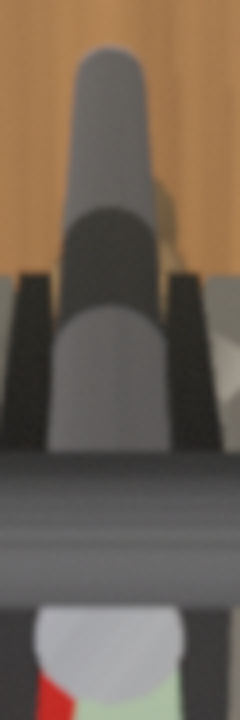

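Request:
{"op": "play_rows", "data": {
  "series": [0,-0.004,0.01,0,0,-0.008,0.02,0,0,-0.011,0.03,0,0,-0.011,0.03,0,0,-0.011,0.03,0]
}}

```text
time_s: 17.92
tcp_pos: [0.4543, -0.225, 0.2575]
eef_rot: [68.9, 89.9, 163.7]
contact_force: [0.7, -0.0, -1.3]
gripper_width: 0.0112
```

Request:
{"op": "play_rows", "data": {
  "series": [0,-0.011,0.03,0,0,-0.011,0.03,0,0,-0.011,0.03,0,0,-0.011,0.03,0,0,-0.011,0.03,0]
}}

```text
time_s: 18.33
tcp_pos: [0.4964, -0.0706, 0.2578]
eef_rot: [85.6, 89.9, -179.5]
contact_force: [0.3, -0.2, -2.2]
gripper_width: 0.011
```

Request:
{"op": "play_rows", "data": {
  "series": [0,-0.011,0.03,0,0,-0.011,0.03,0,0,-0.011,0.03,0,0,-0.011,0.03,0,0,-0.011,0.03,0]
}}

```text
time_s: 18.75
tcp_pos: [0.5384, 0.0834, 0.2576]
eef_rot: [102.2, 89.9, -162.9]
contact_force: [0.8, -1.2, -1.6]
gripper_width: 0.0115
```

Run:
```python
from h import *
from plant import get_state,capture
s=get_state(); go(s,[.568,.182,.254],94.9)
```

```text
tcp [0.5384 0.0834 0.2576] zyaw 94.87 tilt 0.12 spin(rad) -0.0005  shift x,y,z [ 0.0036 -0.038   0.0957] F [ 0.8 -1.2 -1.6] M [-0.04 -0.15  0.04] w 0.0115 t 18.75 j1 29 j6 -115
```

Request:
{"op": "play_rows", "data": {
  "series": [0,-0.011,0.03,0,0,-0.011,0.027,0,0,-0.009,0.022,0,0,-0.005,0.012,0,0,-0.002,0.005,0]
}}

```text
time_s: 19.17
tcp_pos: [0.5685, 0.1823, 0.2571]
eef_rot: [112.7, 89.8, -152.3]
contact_force: [-0.3, 0.3, -1.8]
gripper_width: 0.0111
```

Request:
{"op": "play_rows", "data": {
  "series": [0,0,0,0,0,0,0,0,0,0,0,0,0,0,0,0,0,0,0,0]
}}

```text
time_s: 19.58
tcp_pos: [0.5688, 0.1794, 0.2593]
eef_rot: [-57.3, 90.0, 37.5]
contact_force: [-0.5, -0.3, -1.5]
gripper_width: 0.0112
```

Run:
```python
from h import *
from plant import get_state,capture
s=get_state(); go(s,[.568,.182,.254],94.9)
for n in ["wrist","scene","top"]:
    c=capture(n); np.savez(f"pics/{n}14.npz",**c); cv2.imwrite(f"pics/{n}14.png",c["img"])
crop(load("pics/scene14.npz"),325,150,100,120,6,"pics/s14c.png")
s=get_state(); go(s,[.568,.182,.254],94.9)
```

```text
tcp [0.5688 0.1794 0.2593] zyaw 94.80 tilt 0.02 spin(rad) -0.0017  shift x,y,z [0.0053 0.0006 0.0026] F [-0.5 -0.3 -1.5] M [-0.02 -0.    0.02] w 0.0112 t 19.58 j1 36 j6 -121
tcp [0.5689 0.1799 0.2592] zyaw 94.82 tilt 0.02 spin(rad) -0.0013  shift x,y,z [0.0052 0.0007 0.0022] F [-0.5  0.6 -1.4] M [-0.07  0.05 -0.05] w 0.0112 t 19.73 j1 36 j6 -121
```

View pics/s14c.png

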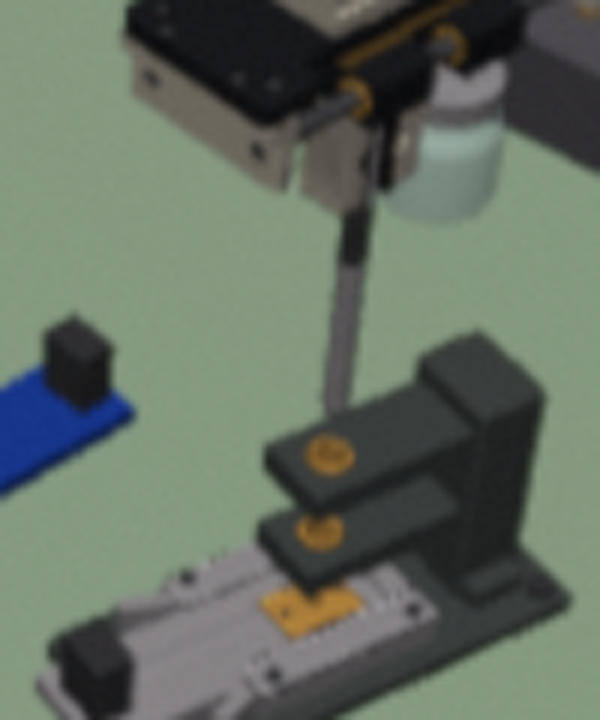

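View pics/wrist14.png

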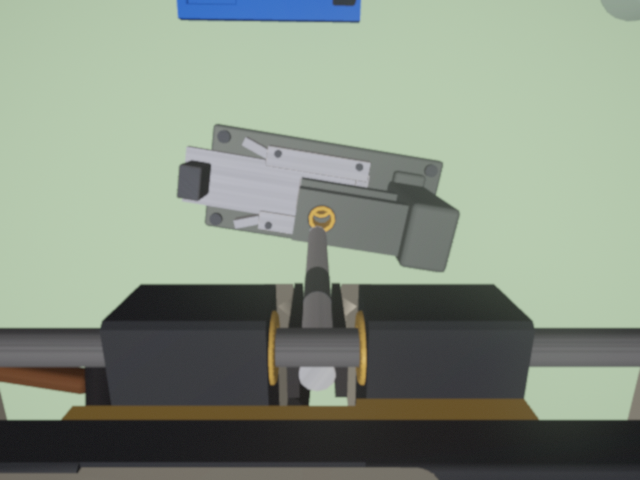

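View pics/top14.png

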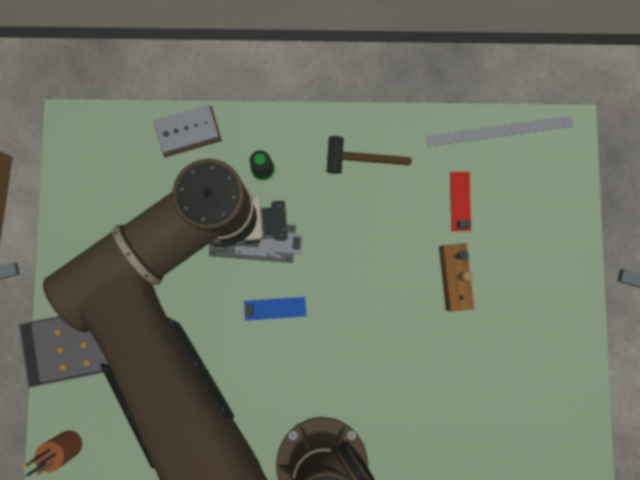

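Run:
```python
from h import *
crop(load("pics/wrist14.npz"),290,195,60,60,12,"pics/w14c.png")
```

```text
(no output)
```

View pics/w14c.png

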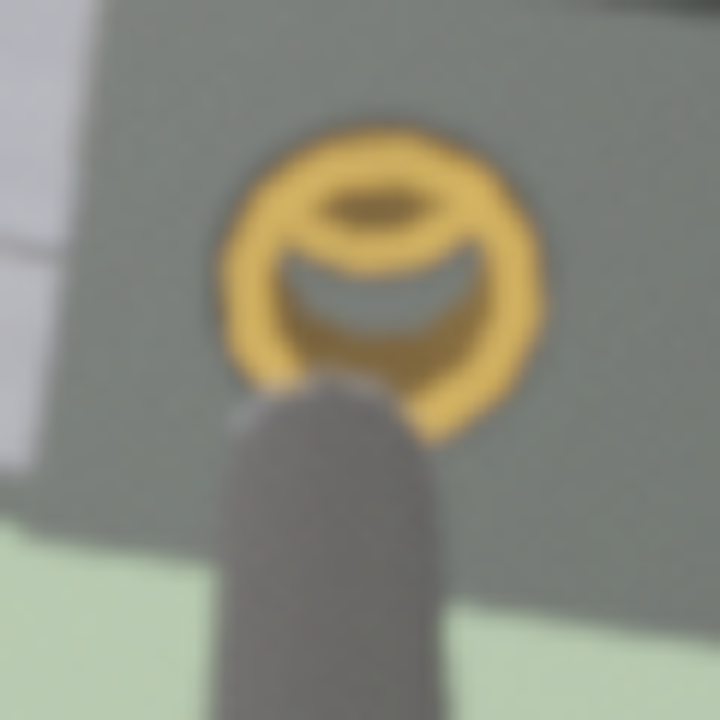

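Run:
```python
from h import *
np.set_printoptions(precision=4,suppress=True)
w=load("pics/wrist14.npz")
b=onz(w,(321.4,218.3),.114); print("bush",b)
W=[onz(w,((x+.5)/12-.5+290,218.3),.114) for x in (220,545)]; print("outer w",np.linalg.norm(W[0]-W[1]))
T=w["world_from_camera"]; up=-T[:3,1]; up[2]=0; up/=np.linalg.norm(up); print("up",up)
for z in (.138,.140,.142):
    f=onz(w,(317.2,224.9),z)-.004*up; print("foot",z,f,"move",b[:2]-f[:2])
# scene
s=load("pics/scene14.npz")
print("scene bush",onz(s,(325+329.5/6-.5,150+455.5/6-.5),.114))
print("foot exp",proj(s,[.5689,.1799,.140]),"bush exp",proj(s,[.568,.1815,.114]))
```

```text
bush [0.5668 0.1817 0.114 ]
outer w 0.020092018207621392
up [-0.9966 -0.0818  0.    ]
foot 0.138 [0.5698 0.1788 0.138 ] move [-0.0031  0.0029]
foot 0.14 [0.5693 0.1788 0.14  ] move [-0.0025  0.0029]
foot 0.142 [0.5688 0.1788 0.142 ] move [-0.002  0.003]
scene bush [0.5668 0.1834 0.114 ]
foot exp [379.7926 218.955 ] bush exp [379.1486 225.9684]
```

Request:
{"op": "play_rows", "data": {
  "series": [0,0.0022,0.0031,0,0.006,0,0,0,0.006,0,0,0,0.002,0,0,0,0,0,0,0]
}}

```text
time_s: 20.15
tcp_pos: [0.5659, 0.183, 0.2437]
eef_rot: [113.2, 89.9, -152.0]
contact_force: [-0.3, -0.2, -1.9]
gripper_width: 0.0111
```

Run:
```python
from h import *
from plant import get_state,capture
s=get_state(); go(s,[.5664,.1828,.240],94.9)
for n in ["wrist","scene"]:
    c=capture(n); np.savez(f"pics/{n}15.npz",**c); cv2.imwrite(f"pics/{n}15.png",c["img"])
s=get_state(); go(s,[.5664,.1828,.240],94.9)
crop(load("pics/scene15.npz"),350,190,60,60,12,"pics/s15c.png")
crop(load("pics/wrist15.npz"),290,195,60,60,12,"pics/w15c.png")
```

```text
tcp [0.5659 0.183  0.2437] zyaw 94.86 tilt 0.11 spin(rad) -0.0007  shift x,y,z [ 0.0037 -0.0005 -0.0003] F [-0.3 -0.2 -1.9] M [ 0.   -0.04  0.  ] w 0.0111 t 20.15 j1 37 j6 -122
tcp [0.5665 0.1832 0.2447] zyaw 94.86 tilt 0.03 spin(rad) -0.0006  shift x,y,z [ 0.0047  0.0001 -0.0004] F [ 0.5  0.2 -0.5] M [ 0.01 -0.01  0.03] w 0.0109 t 20.25 j1 37 j6 -122
```

View pics/w15c.png

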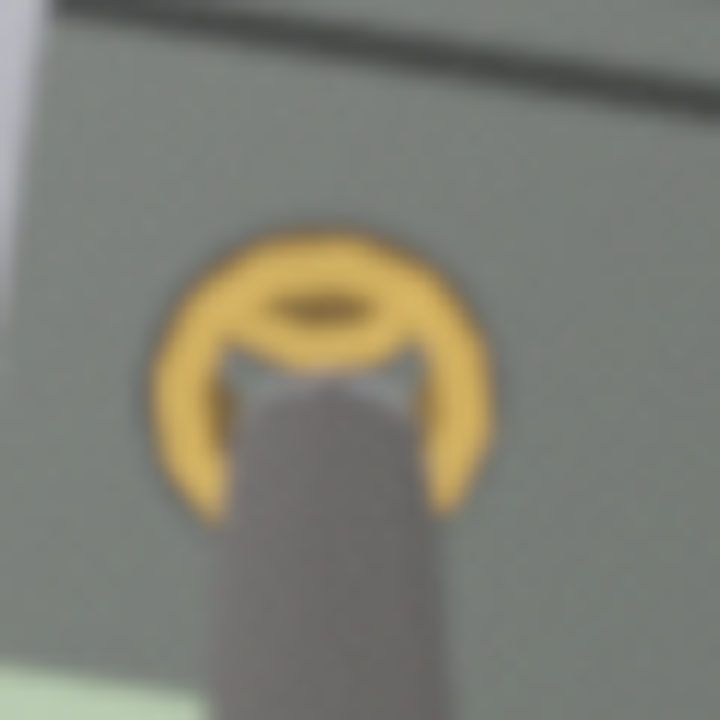

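View pics/s15c.png

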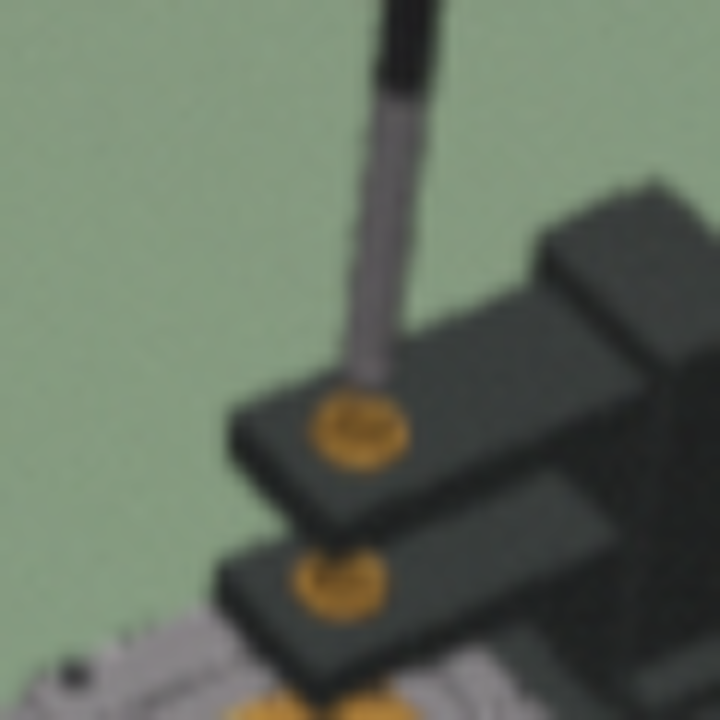

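Run:
```python
from h import *
np.set_printoptions(precision=4,suppress=True)
w=load("pics/wrist15.npz")
u=lambda x,y:(290+(x+.5)/12-.5,195+(y+.5)/12-.5)
b=onz(w,u(322,393),.114); print("bush",b)
T=w["world_from_camera"]; up=-T[:3,1]; up[2]=0; up/=np.linalg.norm(up)
for z in (.1235,.1255):
    f=onz(w,u(330,382),z)-.004*up; print("foot",z,f,"move",b[:2]-f[:2])
```

```text
bush [0.5667 0.1817 0.114 ]
foot 0.1235 [0.5675 0.1822 0.1235] move [-0.0008 -0.0006]
foot 0.1255 [0.567  0.1822 0.1255] move [-0.0003 -0.0005]
```

Request:
{"op": "play_rows", "data": {
  "series": [0,0.0005,-0.0005,0,0.004,0,0,0,0.004,0,0,0,0.004,0,0,0,0.003,0,0,0]
}}

```text
time_s: 20.67
tcp_pos: [0.5658, 0.1826, 0.2292]
eef_rot: [106.6, 90.0, -158.5]
contact_force: [0.5, 0.8, -1.8]
gripper_width: 0.0114
```

Run:
```python
from h import *
from plant import get_state,capture
s=get_state(); go(s,[.5664,.1828,.149],94.9)
```

```text
tcp [0.5658 0.1826 0.2292] zyaw 94.85 tilt 0.04 spin(rad) -0.0008  shift x,y,z [ 0.0802 -0.0006  0.0002] F [ 0.5  0.8 -1.8] M [ 0.01 -0.01  0.02] w 0.0114 t 20.67 j1 37 j6 -122
```

Request:
{"op": "play_rows", "data": {
  "series": [0.003,0,0,0,0.003,0,0,0,0.003,0,0,0,0.003,0,0,0,0.002,0,0,0]
}}

```text
time_s: 21.08
tcp_pos: [0.5659, 0.1827, 0.2155]
eef_rot: [110.8, 90.0, -154.4]
contact_force: [-0.5, -0.3, -2.4]
gripper_width: 0.0111
```

Run:
```python
from h import *
from plant import get_state,capture
s=get_state(); go(s,[.5664,.1828,.149],94.9)
c=capture("wrist"); cv2.imwrite("pics/w16.png",c["img"]); np.savez("pics/wrist16.npz",**c); crop(c,290,195,60,60,12,"pics/w16c.png")
```

```text
tcp [0.5659 0.1827 0.2155] zyaw 94.86 tilt 0.02 spin(rad) -0.0008  shift x,y,z [ 0.0665 -0.0005  0.0001] F [-0.5 -0.3 -2.4] M [-0.02  0.03 -0.02] w 0.0111 t 21.08 j1 37 j6 -122
```

View pics/w16c.png

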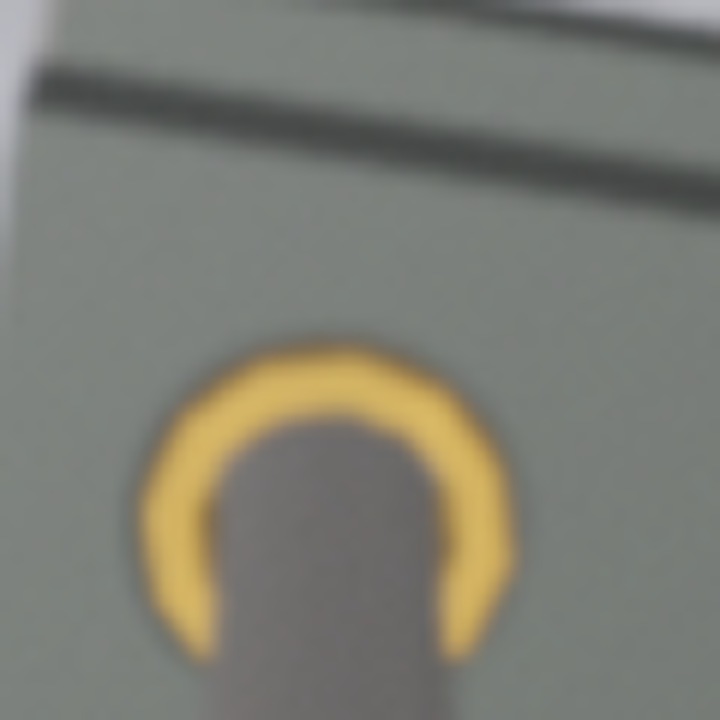

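Request:
{"op": "play_rows", "data": {
  "series": [0.004,0,0,0,0.005,0,0,0,0.005,0,0,0,0.005,0,0,0,0.003,0,0,0]
}}

```text
time_s: 21.55
tcp_pos: [0.5657, 0.1825, 0.193]
eef_rot: [110.3, 89.9, -154.8]
contact_force: [-0.9, -0.8, -2.1]
gripper_width: 0.0115
```

Run:
```python
from h import *
from plant import get_state,capture
s=get_state(); go(s,[.5664,.1828,.149],94.9)
c=capture("scene"); np.savez("pics/scene17.npz",**c); crop(c,350,190,60,60,12,"pics/s17c.png")
```

```text
tcp [0.5657 0.1825 0.193 ] zyaw 94.85 tilt 0.06 spin(rad) -0.0008  shift x,y,z [ 0.044  -0.0007  0.0002] F [-0.9 -0.8 -2.1] M [-0.05 -0.06 -0.02] w 0.0115 t 21.55 j1 37 j6 -122
```

View pics/s17c.png

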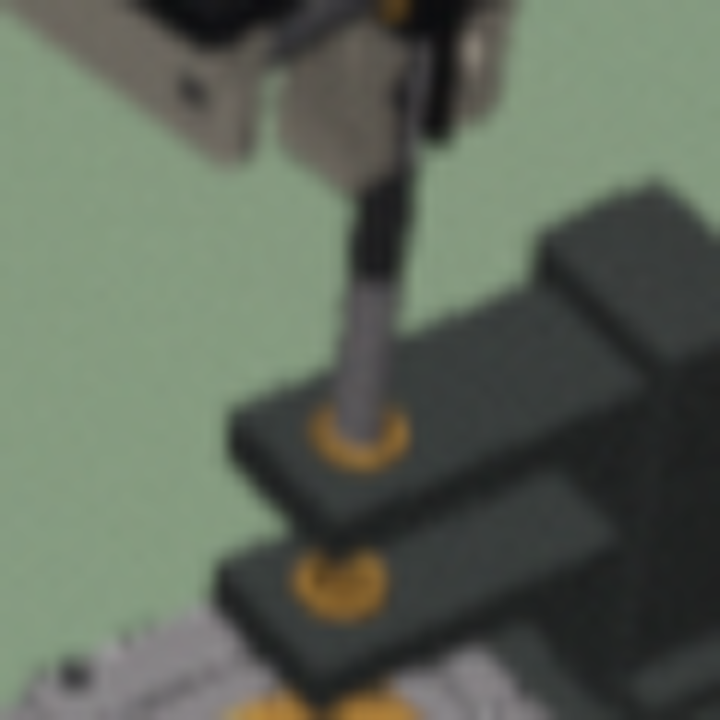

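Request:
{"op": "play_rows", "data": {
  "series": [0.002,0,0,0,0.002,0,0,0,0.002,0,0,0,0.002,0,0,0,0.002,0,0,0]
}}

```text
time_s: 22.02
tcp_pos: [0.566, 0.1827, 0.1839]
eef_rot: [-58.3, 90.0, 36.6]
contact_force: [0.1, 0.8, -1.4]
gripper_width: 0.0112
```

Request:
{"op": "play_rows", "data": {
  "series": [0.002,0,0,0,0.002,0,0,0,0.002,0,0,0,0.002,0,0,0,0.002,0,0,0]
}}

```text
time_s: 22.43
tcp_pos: [0.566, 0.1827, 0.1738]
eef_rot: [123.9, 90.0, -141.2]
contact_force: [1.3, -0.9, -1.5]
gripper_width: 0.0114
```

Run:
```python
from h import *
from plant import get_state,capture
s=get_state(); go(s,[.5664,.1828,.149],94.9)
```

```text
tcp [0.566  0.1827 0.1738] zyaw 94.86 tilt 0.00 spin(rad) -0.0007  shift x,y,z [ 0.0248 -0.0004  0.0001] F [ 1.3 -0.9 -1.5] M [-0.06 -0.   -0.02] w 0.0114 t 22.43 j1 37 j6 -122
```

Request:
{"op": "play_rows", "data": {
  "series": [0.003,0,0,0,0.003,0,0,0,0.003,0,0,0,0.003,0,0,0,0.003,0,0,0]
}}

```text
time_s: 22.85
tcp_pos: [0.566, 0.1827, 0.1586]
eef_rot: [131.7, 90.0, -133.5]
contact_force: [0.8, -0.8, -1.3]
gripper_width: 0.0112
```

Request:
{"op": "play_rows", "data": {
  "series": [0.002,0,0,0,0.0015,0,0,0,0.0015,0,0,0,0.001,0,0,0,0.001,0,0,0]
}}

```text
time_s: 23.27
tcp_pos: [0.5661, 0.1827, 0.1519]
eef_rot: [-67.7, 90.0, 27.2]
contact_force: [-0.6, -0.0, -2.0]
gripper_width: 0.0111
```

Run:
```python
from h import *
from plant import get_state,capture
s=get_state(); go(s,[.5664,.1828,.149],94.9)
```

```text
tcp [0.5661 0.1827 0.1519] zyaw 94.86 tilt 0.01 spin(rad) -0.0007  shift x,y,z [ 0.0029 -0.0003  0.0001] F [-0.6 -0.  -2. ] M [ 0.03 -0.02  0.02] w 0.0111 t 23.27 j1 37 j6 -122
```

Request:
{"op": "play_rows", "data": {
  "series": [0.0005,0,0,0,0.0005,0,0,0,0.0005,0,0,0,0.0005,0,0,0,0.0005,0,0,0]
}}

```text
time_s: 23.68
tcp_pos: [0.566, 0.1827, 0.1495]
eef_rot: [-54.5, 90.0, 40.3]
contact_force: [0.1, 0.2, -1.7]
gripper_width: 0.011
```

Request:
{"op": "play_rows", "data": {
  "series": [0.0003,0,0,0,0.0003,0,0,0,0.0002,0,0,0,0.0002,0,0,0,0,0,0,0]
}}

```text
time_s: 24.1
tcp_pos: [0.5662, 0.1827, 0.1489]
eef_rot: [-84.6, 90.0, 10.3]
contact_force: [-0.9, 0.3, 1.9]
gripper_width: 0.0109
```

Run:
```python
from h import *
from plant import get_state,capture
s=get_state(); go(s,[.5664,.1828,.149],94.9)
```

```text
tcp [0.5662 0.1827 0.1489] zyaw 94.87 tilt 0.03 spin(rad) -0.0006  shift x,y,z [-0.0001 -0.0002  0.0001] F [-0.9  0.3  1.9] M [-0.12  0.34  0.03] w 0.0109 t 24.10 j1 37 j6 -122
```

Request:
{"op": "play_rows", "data": {
  "series": [0.0002,0,0,0,0.0002,0,0,0,0,0,0,0,0,0,0,0,0,0,0,0]
}}

```text
time_s: 24.52
tcp_pos: [0.5664, 0.1828, 0.1488]
eef_rot: [-80.5, 89.9, 14.3]
contact_force: [-1.9, 0.1, 5.3]
gripper_width: 0.0114
```

Run:
```python
from h import *
from plant import get_state,capture
for i in range(4):
    s=get_state(); go(s,[.5664,.1828,.149],94.9); c=capture("scene")
np.savez("pics/scene18.npz",**c); crop(c,340,170,80,100,7,"pics/s18c.png")
c=capture("wrist"); cv2.imwrite("pics/w18.png",c["img"])
```

```text
tcp [0.5664 0.1828 0.1488] zyaw 94.87 tilt 0.06 spin(rad) -0.0005  shift x,y,z [-0.0002 -0.     -0.    ] F [-1.9  0.1  5.3] M [-0.24  0.65  0.01] w 0.0114 t 24.52 j1 37 j6 -122
tcp [0.5664 0.1828 0.1488] zyaw 94.87 tilt 0.06 spin(rad) -0.0005  shift x,y,z [-0.0002 -0.      0.    ] F [-1.2 -1.7  5.9] M [-0.23  0.56 -0.02] w 0.0111 t 24.57 j1 37 j6 -122
tcp [0.5664 0.1828 0.1488] zyaw 94.88 tilt 0.06 spin(rad) -0.0004  shift x,y,z [-0.0002  0.      0.    ] F [-2.  -0.7  6.1] M [-0.26  0.6  -0.03] w 0.0109 t 24.62 j1 37 j6 -122
tcp [0.5664 0.1828 0.1488] zyaw 94.87 tilt 0.06 spin(rad) -0.0005  shift x,y,z [-0.0002  0.      0.    ] F [-1.2 -0.1  5.2] M [-0.25  0.6   0.04] w 0.0109 t 24.67 j1 37 j6 -122
```

View pics/s18c.png

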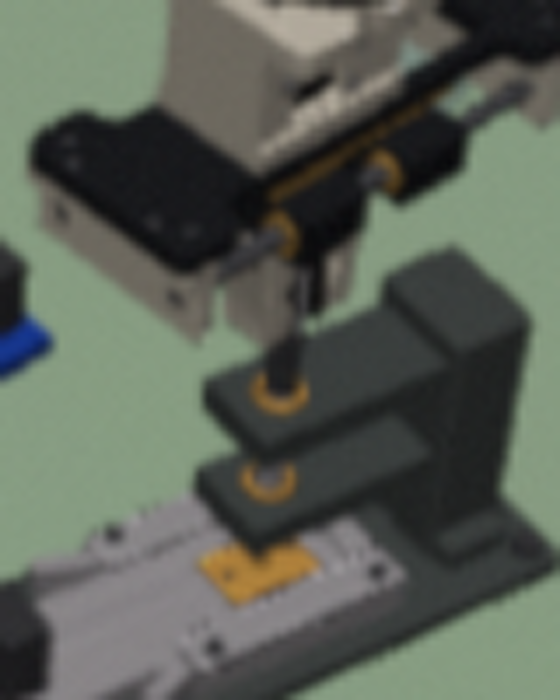

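View pics/w18.png

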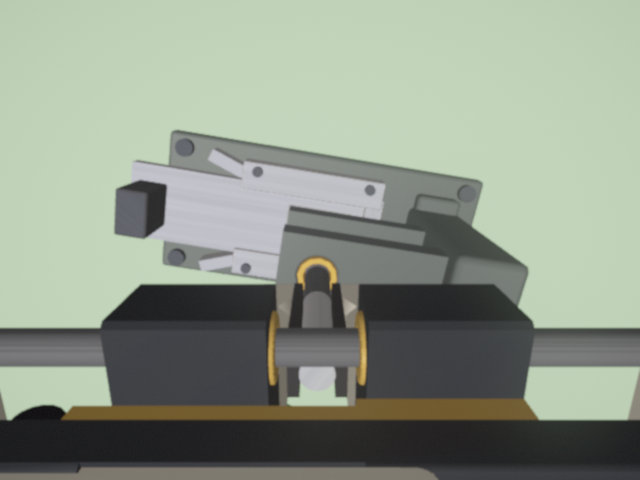

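Request:
{"op": "play_rows", "data": {
  "series": [0.0002,0,0,0,0.0001,0,0,0,0,0,0,0,0,0,0,0,0,0,0,0]
}}

```text
time_s: 25.18
tcp_pos: [0.5665, 0.1828, 0.1488]
eef_rot: [-81.4, 89.9, 13.4]
contact_force: [-3.5, -1.3, 6.6]
gripper_width: 0.0109
```

Request:
{"op": "play_rows", "data": {
  "series": [0,0,0,0,0,0,0,0,0,0,0,0,0,0,0,0,0,0,0,0]
}}

```text
time_s: 25.6
tcp_pos: [0.5665, 0.1828, 0.1488]
eef_rot: [-81.1, 89.9, 13.8]
contact_force: [-1.6, -0.8, 7.2]
gripper_width: 0.0108
```

Run:
```python
from h import *
from plant import get_state,capture
F=[]
for i in range(8):
    s=get_state(); F.append(s["contact_force"]); c=capture("top" if i==7 else "scene")
print(np.mean(F,0)); go(s,[.5664,.1828,.149],94.9)
cv2.imwrite("pics/top19.png",c["img"])
```

```text
[-1.72123201 -0.53733916  6.95405191]
tcp [0.5665 0.1828 0.1488] zyaw 94.88 tilt 0.08 spin(rad) -0.0003  shift x,y,z [-0.0002  0.0001  0.    ] F [-2.  -0.7  6.5] M [-0.29  0.75  0.03] w 0.0115 t 25.95 j1 37 j6 -122
```

View pics/top19.png

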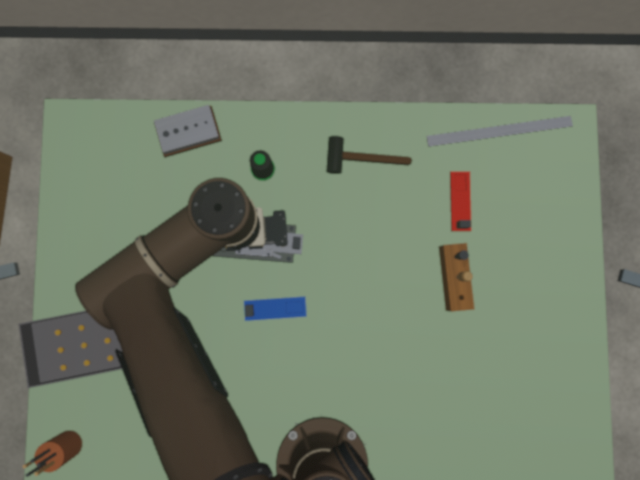

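Request:
{"op": "play_rows", "data": {
  "series": [0.0002,0,0,0,0,0,0,0,0,0,0,0,0,0,0,0,0,0,0,0]
}}

```text
time_s: 26.42
tcp_pos: [0.5665, 0.1828, 0.1487]
eef_rot: [-81.1, 89.9, 13.7]
contact_force: [-3.1, -0.5, 8.4]
gripper_width: 0.0113
```

Run:
```python
from h import *
from plant import get_state,capture
F=[]
for i in range(8):
    s=get_state(); F.append(s["contact_force"]); c=capture("scene")
print(np.mean(F,0)); go(s,[.5664,.1828,.149],94.9)
```

```text
[-2.11491855 -0.77209363  8.01849978]
tcp [0.5666 0.1828 0.1488] zyaw 94.88 tilt 0.09 spin(rad) -0.0003  shift x,y,z [-0.0002  0.0002  0.    ] F [-1.5 -1.4  8.2] M [-0.33  0.9   0.03] w 0.0108 t 26.77 j1 37 j6 -122
```

```bash
python3 -c "
from plant import close_job
print(close_job())"
```

```text
the job is handed in; nothing more can be done
None
```

The job is done and handed in at about 27 s of the 67 s allowed. The tray is home and released, and the setter is through both bushings, still gripped and pressing on the stud.

**Tray:** I slid it under the keeper strips until it met the stop. It stopped moving at stand x ≈ −115 mm with about 14 N of push. I then let go and backed off, and the pictures after release showed it fully in.

**Setter:** I gripped it near the top, about 138 mm above its foot. I corrected the aim with the wrist camera, then threaded it through the upper and lower bushings with no side contact. The foot met the stud at the expected height, TCP 0.149 m.

**Last checks:**
- **Press:** the mean vertical force read 8.0 N, against about −1.7 N just before contact. That puts roughly 9.6 N on the stud.
- **Side force:** a small steady force of about 2 N remained.
- **Surroundings:** the last top picture showed the tray's grip block still in its home position and the other things in place. The jar was hidden under the arm in that view.

**Disagreements:** the cameras differed by 1–3 mm on the bushing's position, so I used the wrist camera for the final alignment. The tray settled about 1 mm to one side of my slot estimate, within its ±1.5 mm play.

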